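# Clear the eye examination desk into the instrument drawer

### The job

Clear the desk after the eye clinic: pull the instrument drawer right out to its stop, then lay every pen torch flat in its blue bay and every black occluder paddle flat in its green bay, and only then push the drawer fully shut. Put the empty orange-banded eye-drop cartons in the yellow bin (at any time), and leave the spectacle case and everything else on the desk as it stands.

Things in the scene. Friction and masses are not known exactly. Their poses are not given: they have to be found in the camera images.
- drawer (a joint): how far the drawer is pulled out, m: 0 fully shut, 0.170 at its stop fully out. It slides straight out along the cabinet's -x (towards the robot), stiff enough to stay where it is left (about 2 N of friction plus 6 N per m/s)
- handle (a point): middle of the drawer's handle, a level round steel bar, 11 mm thick, 110 mm long along the cabinet's y, 75 mm above the desk, 45 mm in front of the front panel's face (panel 15 mm thick, its top 93 mm above the desk), on two thin stays 47 mm either side of the middle. Moves with the drawer; axes as the cabinet
- cabinet: low grey desktop drawer unit, fixed, 260 mm wide (y), 250 mm deep (x), 105 mm high, with a brown lens case 50 mm high fixed on top, starting 130 mm behind the front edge. Origin on the desk under the middle of the front edge of its body (the shut drawer's panel stands in front of it); x points into the cabinet, away from the robot; its yaw varies
- blue_bay (a point): the drawer's bay with the blue floor (left, +y side; blue strip on the panel's top). Inside 198 mm long x 105 mm wide; walls 6 mm thick, 54 mm above the bay floor, which is 18 mm above the desk. Fully out, 170 mm of it behind the panel is uncovered. Point: on the floor, mid width, 20 mm behind the panel's inner face. Axes: x into the cabinet, y to its left seen from the robot, z up
- green_bay (a point): the drawer's bay with the green floor (right, -y side; green strip on the panel's top). Inside 198 mm long x 105 mm wide; walls 6 mm thick, 54 mm above the bay floor, which is 18 mm above the desk. Fully out, 170 mm of it behind the panel is uncovered. Point: on the floor, mid width, 20 mm behind the panel's inner face. Axes: x into the cabinet, y to its left seen from the robot, z up
- bin: open yellow waste bin, fixed, 160 (x) x 150 (y) x 80 mm high, walls and floor 4 mm. Origin: centre of its underside, on the desk
- torch1: square-bodied pen torch lying on the desk: aluminium barrel 18 x 18 mm, 120 mm long, black head (26 mm long) and black tail cap (14 mm long), each 24 x 24 mm. Origin: centre of its underside; the barrel's axis is 12 mm above it. x runs along the barrel to the head. About 60 g. Belongs in the blue bay. May be absent (None)
- torch2: square-bodied pen torch lying on the desk: aluminium barrel 18 x 18 mm, 120 mm long, black head (26 mm long) and black tail cap (14 mm long), each 24 x 24 mm. Origin: centre of its underside; the barrel's axis is 12 mm above it. x runs along the barrel to the head. About 60 g. Belongs in the blue bay. May be absent (None)
- occluder1: black eye occluder (hand-held paddle) lying flat: 130 mm long, 10 mm thick; handle 85 mm long, 14 mm wide from x = -65 to +20 mm, round disc 50 mm across centred at x = +40 mm. Origin: underside, at mid length; x runs along the handle towards the disc; the centre of mass is near the origin. About 30 g. Belongs in the green bay. May be absent (None)
- occluder2: black eye occluder (hand-held paddle) lying flat: 130 mm long, 10 mm thick; handle 85 mm long, 14 mm wide from x = -65 to +20 mm, round disc 50 mm across centred at x = +40 mm. Origin: underside, at mid length; x runs along the handle towards the disc; the centre of mass is near the origin. About 30 g. Belongs in the green bay. May be absent (None)
- carton1: empty eye-drop carton, white with an orange band, rigid, 90 x 40 x 28 mm (x, y, z); origin: centre of its underside, x along its length. About 25 g. Waste: belongs in the yellow bin. May be absent (None)
- carton2: empty eye-drop carton, white with an orange band, rigid, 90 x 40 x 28 mm (x, y, z); origin: centre of its underside, x along its length. About 25 g. Waste: belongs in the yellow bin. May be absent (None)
- glasses_case: red hard spectacle case, 110 x 46 x 34 mm, lying among the things on the desk; origin: centre of its underside, x along its length. Not to be moved
- spray: clear spray bottle with blue cap, upright, 44 mm across, 130 mm high, origin under its centre. Not to be moved
- jar: white jar with red lid, 60 mm across, 70 mm high, origin under its centre. Not to be moved
- pen_pot: dark steel pen pot holding two pens, upright, 56 mm across, 85 mm high, pens to 114 mm, origin under its centre. Not to be moved
- tape: roll of clear tape lying flat, 80 mm across, 20 mm high, origin under its centre. Not to be moved
- note_pad: yellow pad of sticky notes, 50 x 70 x 14 mm (x, y, z), origin under its centre. Not to be moved

How it is judged:
By the outcome, as a careful person would: the job done as asked, in the order asked, and still so for the second after the job is handed in, with the robot touching nothing.
Of torch1, torch2, occluder1, occluder2, carton1, carton2 only 4 to 6 are there at a start; the rules pass over those that are not, and their reading is None.
At some moment in a run one of torch1, torch2, occluder1, occluder2, carton1, carton2 may be knocked a few centimetres aside while the robot is not near it.
Once in a run the grip may slacken for a moment while it holds something.
It also fails if it takes over 210 s, if anything falls off the work surface, if the arm or the gripper's body presses on something with over 40 N, if the wrist force passes 120 N, or if a joint passes its speed limit or range.

### The arm

A 6-joint arm with a two-finger parallel gripper is mounted at the origin on the work surface. World frame = base frame: x ahead of the robot, y to its left, z up, the work surface at z = 0. Lengths are in m, angles in rad, forces in N, time in s.
With the tool pointing down it reaches from about 0.375 to 0.9 m from the base axis. Payload 3.1 kg.
Tool frame: the origin (TCP) lies at the very end of the fingers, on their centre line; the grasp point (between the pads) lies 19 mm behind it; z points along the fingers, y is the line along which they close (so a half turn about z gives the same grasp; the last joint's range is limited). The gripper opens to 85 mm and grips with 20 to 120 N. Pads are 22 mm wide; open, the fingers measure 114 mm over their backs; the gripper's body (76 mm by 85 mm) begins 54 mm behind the grasp point. The pads swing forward as they close: fully open they stand 13 mm farther back than shut.
Start: joints at [-1.504, 0.527, 1.433, -0, 1.181, -0.178], TCP at [0.152, -0.606, 0.231] pointing down, gripper open.
Joint ranges: [-3.08, 3.08], [-0.75, 2.2], [0.22, 2.44], [-1.43, 4.57], [0, 2.65], [-2.85, 2.85]. Speed limits (rad/s): [2.79, 2.79, 3.14, 3.14, 3.14, 3.14].

### API

Orientations are given as a unit quaternion [x, y, z, w].
In Python, from station import manip, vision gives the robot as it stands.
- The arm moves only by the tool drive_tool, never from a script. Its argument "deltas" is a list that holds one entry, the list of rows, each a list of 4 numbers: the shift along the tool's x, y, z in mm, then the turn about the tool's z in rad. A call has 1 to 5 rows; each row is the pose to reach, as a shift and turn from the pose commanded when the call began, along the tool's axes at that moment; what a row does not reach only later rows make up. A row lasts 1/12 s, in which the tool goes at most 41.7 mm and 7.16 degrees, less where a joint would pass 70% of its speed; a pose out of reach is approached as far as the arm can. A call with a gripper value outside its range is refused whole. "jaw" is the finger opening in mm, from 0 to 85.4, set as the call begins (left out, the last holds). The fingers move at their own pace and stop on an object; "force" is the grip in N (left out, the last holds). Time passes only in rows, so rows that repeat a pose let the fingers close. It gives the time, the measured TCP pose, the force, the opening and the grip force at its end, in the units of the state.
- manip.sense(): the state, without advancing time (a new reading comes with each control period).
- vision.snapshot(name): name is "scene" or "side" or "wrist"; returns the picture (384x512x3 uint8, red, green, blue); there is no depth.
- vision.camera_model(name): a dict with "camera_matrix" (3x3 intrinsics, pixels), "D" ([k1, k2, p1, p2, k3] as OpenCV has them; the pictures are not rectified), "rvec" (rotation vector, rad) and "tvec" (3), from world to camera coordinates, as OpenCV has them. Camera axes: x right, y down, z forward; pixel columns grow to the right and rows downward; lengths in m; the calibration is good to about 2 mm. A picture is of the moment at which its call begins: read the wrist's pose just before it. camera_model takes no time and is no camera call; for the wrist camera it gives the pose at the moment of the call.
- manip.sign_off(): hands the job in; it is judged then, once.
The state is a dict: "t": time; "q": joint angles; "qd": joint speeds; "tau": joint torques, N m; "tcp_pos": TCP position; "tool_rot": TCP orientation; "force": force on the tool from outside, world axes, zero at the start; "ft_torque": the same for the moment, N m; "finger_gap": opening from 0.0 (shut) to 1.0 (fully open); "gripper_force": force on a finger pad.
Only numpy, scipy, OpenCV 4.12 (cv2) and the standard library are available. Lean on these libraries where they do the work, as an engineer would, in place of code of your own. Each camera call takes 0.05 s, during which the arm holds its last target. There are 200 camera calls.

## Working session

There is one attempt and no reset: what is moved stays moved. The work goes in short steps, Python scripts to look and compute and a tool call to move; the robot and the scene stay as the last step left them, time stands still between calls to the robot, and variables do not carry over. Pictures are saved under pics/ and viewed, at most 14 in all, crops included, and the job is handed in when it is done.

Besides the shell and the picture viewer there is one more tool, called after "Call:" as name([rows], argument=value, ...), one row to a line, values as JSON. drive_tool: Moves the arm, as the interface text tells. Its arguments: {"type":"object","properties":{"deltas":{"type":"array"},"jaw":{"type":"number"},"force":{"type":"number"}},"required":["deltas"]}

```bash
ls; mkdir -p pics; python3 - <<'E'
from station import manip, vision
import cv2,numpy as np
print(manip.sense())
for n in ("scene","side"):
    im=vision.snapshot(n); cv2.imwrite(f"pics/{n}0.png",cv2.resize(im[:,:,::-1],(800,600),interpolation=cv2.INTER_CUBIC)); np.save(f"pics/{n}0.npy",im)
    m=vision.camera_model(n); R=cv2.Rodrigues(np.array(m["rvec"],float))[0]; print(n,m, "cam at",-R.T@np.array(m["tvec"]).ravel())
E
```

```text
pics
{'t': 0.0, 'q': array([-1.50449904e+00,  5.28484882e-01,  1.43392960e+00, -6.19127830e-06,
        1.18141074e+00, -1.78469249e-01]), 'qd': array([-2.53027455e-03, -5.34216850e-04,  7.39158070e-04,  6.95234096e-04,
        5.95062750e-05,  2.54334706e-05]), 'tau': array([ 1.78801711e-04, -4.42349267e+01, -1.78025043e+01, -2.47094986e-04,
        8.33762751e-03,  7.95862896e-07]), 'tcp_pos': array([ 0.1514522 , -0.60561435,  0.23031345]), 'tool_rot': array([ 9.92519748e-01,  1.22079086e-01,  5.97169975e-05, -1.11468962e-03]), 'force': array([-0.05036086,  0.79590317, -0.33374212]), 'ft_torque': array([ 0.05137031, -0.00776878,  0.01798836]), 'gripper_force': 0.0, 'finger_gap': 1.00027430728291}
scene {'camera_matrix': array([[357.05662462,   0.        , 254.48463951],
       [  0.        , 357.05662462, 190.84812374],
       [  0.        ,   0.        ,   1.        ]]), 'D': array([0.03426595, 0.        , 0.        , 0.        , 0.        ]), 'rvec': array([ 2.42834189,  1.00648743, -0.29087141]), 'tvec': array([-0.38151462, -0.33128397,  1.1728776 ])} cam at [ 0.90450774 -0.35166992  0.83014358]
side {'camera_matrix': array([[440.91261526,   0.        , 256.39892577],
       [  0.        , 440.91261526, 190.63196872],
       [  0.        ,   0.        ,   1.        ]]), 'D': array([-0.09793165,  0.        ,  0.        ,  0.        ,  0.        ]), 'rvec': array([ 2.42561263, -0.15232319,  0.03885459]), 'tvec': array([-0.55248786,  0.10760192,  1.11074025])} cam at [ 0.4825687  -0.70699341  0.90435208]
```

View pics/scene0.png

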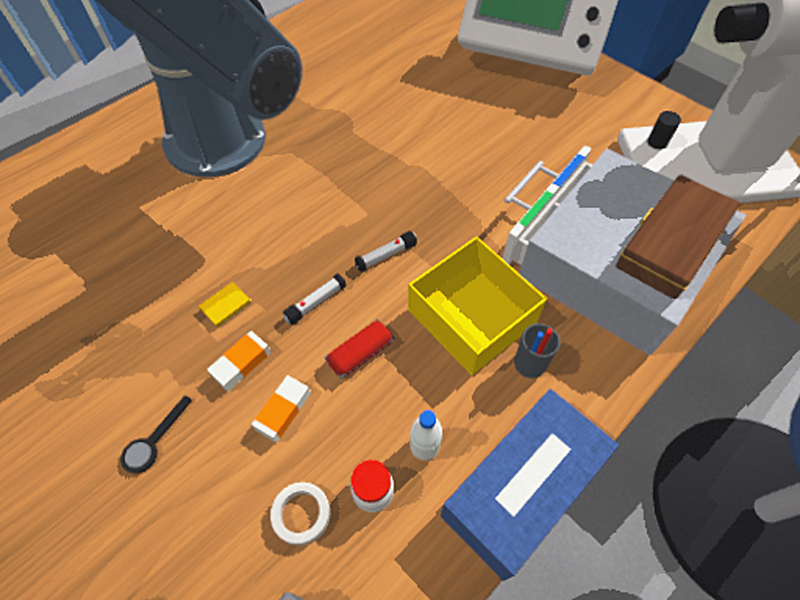

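View pics/side0.png

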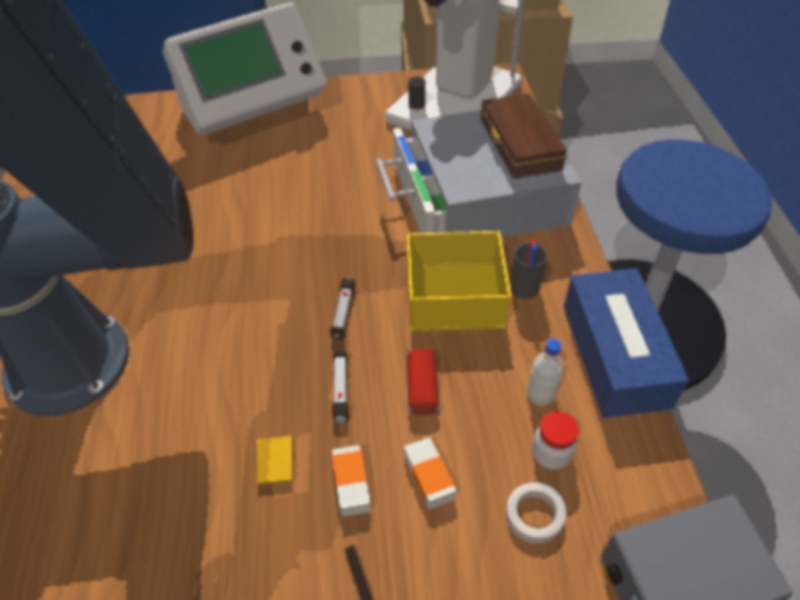

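Scene view shows the drawer unit at top right (handle ~ (525,185) in the 800-px picture), bin (478,305), torches (315,299) and (386,250), cartons (240,360) and (281,408), one occluder (157,432), case (360,347). The side view agrees; the occluder is cut off at (360,575). No second occluder is visible.

```bash
cat > h.py <<'E'
import cv2, numpy as np
from station import manip, vision
def rays(uv,m):
    uv=np.asarray(uv,float).reshape(-1,1,2)
    p=cv2.undistortPoints(uv,np.array(m["camera_matrix"]),np.array(m["D"])).reshape(-1,2)
    R=cv2.Rodrigues(np.array(m["rvec"],float))[0]; t=np.array(m["tvec"]).ravel()
    return -R.T@t, np.c_[p,np.ones(len(p))]@R
def plane(uv,m,z):
    c,d=rays(uv,m); return c+d*((z-c[2])/d[:,2])[:,None]
def proj(P,m):
    return cv2.projectPoints(np.asarray(P,float).reshape(-1,1,3),np.array(m["rvec"],float),np.array(m["tvec"],float),np.array(m["camera_matrix"]),np.array(m["D"]))[0].reshape(-1,2)
def blob(mask,roi,m,z,n=1,amin=25):
    """n biggest blobs inside roi (x0,y0,x1,y1): centre,yaw,size of min-area rectangle of contour on plane z"""
    k=np.zeros(mask.shape,np.uint8); x0,y0,x1,y1=roi; k[y0:y1,x0:x1]=mask[y0:y1,x0:x1]*255
    cs=sorted(cv2.findContours(k,cv2.RETR_EXTERNAL,cv2.CHAIN_APPROX_NONE)[0],key=cv2.contourArea)[::-1][:n]
    out=[]
    for c in cs:
        if cv2.contourArea(c)<amin: continue
        P=plane(c.reshape(-1,2),m,z)[:,:2].astype(np.float32)
        b=cv2.boxPoints(cv2.minAreaRect(P)); e=[b[1]-b[0],b[2]-b[1]]; L=[np.linalg.norm(v) for v in e]
        i=int(L[1]>L[0]); yaw=np.arctan2(e[i][1],e[i][0]); yaw=(yaw+np.pi/2)%np.pi-np.pi/2
        out.append((b.mean(0).round(4).tolist(),round(float(yaw),3),round(float(L[i]),4),round(float(L[1-i]),4),cv2.contourArea(c)))
    return out
def hsv(im): return [a.astype(int) for a in cv2.split(cv2.cvtColor(im,cv2.COLOR_RGB2HSV))]
E
python3 - <<'E'
from h import *
rois={"scene":dict(t1=(280,300,352,318,.012),t2=(350,222,422,275,.012)),"side":dict(t1=(325,345,355,430,.012),t2=(325,272,360,345,.012))}
rois["scene"].update(c1=(200,325,275,393,.014),c2=(245,370,315,445,.014),occ=(112,388,200,480,.005),case=(320,310,400,382,.017),bintop=(400,230,555,380,.08),blue=(540,130,600,200,.093),green=(510,185,560,230,.093))
rois["scene"]["t1"]=(280,268,350,325,.012)
rois["side"].update(c1=(325,440,375,520,.014),c2=(400,432,460,512,.014),case=(400,340,445,420,.017),bintop=(400,225,515,335,.08),blue=(390,130,420,172,.093),green=(405,165,445,215,.093))
for n,rr in rois.items():
    im=np.load(f"pics/{n}0.npy"); m=vision.camera_model(n); H,S,V=hsv(im)
    gray=(S<70); dark=(V<75)
    M=dict(t1=gray|dark,t2=gray|dark,c1=(S<70)&(V>120)|((H<14)&(S>200)&(V>200)),occ=(V<75)|(S<60),case=((H<5)|(H>172))&(S>150),bintop=(H>24)&(H<34)&(S>140),blue=(H>100)&(H<125)&(S>120),green=(H>45)&(H<85)&(S>100)); M["c2"]=M["c1"]
    for k,r in rr.items():
        roi=(np.array(r[:4])*.64).astype(int)
        print(n,k,blob(M[k],roi,m,r[4],2))
E
```

```text
scene t1 [([0.44859999418258667, -0.1096000000834465], 1.522, 0.1231, 0.0322, 337.5)]
scene t2 [([0.46299999952316284, 0.048500001430511475], 1.334, 0.1272, 0.0323, 300.0)]
scene c1 [([0.4542999863624573, -0.2985999882221222], 0.047, 0.0556, 0.035, 262.5), ([0.44940000772476196, -0.22699999809265137], -0.02, 0.0558, 0.01, 46.0)]
scene c2 [([0.5547000169754028, -0.24130000174045563], 0.176, 0.0505, 0.0348, 236.0), ([0.5730000138282776, -0.3100999891757965], 0.288, 0.0503, 0.0168, 85.0)]
scene occ [([0.4627000093460083, -0.42500001192092896], -1.444, 0.1279, 0.0477, 530.0)]
scene case [([0.5741999745368958, -0.11999999731779099], 1.473, 0.1112, 0.0484, 646.5)]
scene bintop [([0.6657999753952026, 0.04479999840259552], -0.092, 0.1788, 0.1788, 4347.0)]
scene blue [([0.6107000112533569, 0.3605000078678131], -1.46, 0.0895, 0.0139, 94.5)]
scene green [([0.6233999729156494, 0.25040000677108765], -1.454, 0.0882, 0.0137, 110.5)]
side t1 [([0.44859999418258667, -0.10670000314712524], 1.522, 0.1305, 0.0203, 311.5)]
side t2 [([0.4634000062942505, 0.04830000177025795], 1.32, 0.1307, 0.0222, 246.0)]
side c1 [([0.45500001311302185, -0.2964000105857849], 0.074, 0.044, 0.0435, 339.0), ([0.4514999985694885, -0.24879999458789825], -1.51, 0.0407, 0.0391, 259.0)]
side c2 [([0.5674999952316284, -0.2752000093460083], -1.31, 0.0412, 0.0392, 279.0), ([0.5551000237464905, -0.2345000058412552], 0.272, 0.0451, 0.0317, 221.0)]
side case [([0.5758000016212463, -0.11550000309944153], 1.476, 0.1135, 0.041, 579.5)]
side bintop []
side blue [([0.6123999953269958, 0.3626999855041504], -1.456, 0.0769, 0.0105, 38.5)]
side green [([0.6333000063896179, 0.2379000037908554], -1.228, 0.1111, 0.0272, 78.0)]
```

```bash
cat >> h.py <<'E'
def masks(im):
    H,S,V=hsv(im)
    orange=(H>5)&(H<14)&(S>215)&(V>190); white=(S<70)&(V>110)
    return dict(torch=(S<70)|(V<75),occ=(V<75)|(S<60),orange=orange,carton=orange|white,
      case=((H<5)|(H>172))&(S>150),yellow=(H>24)&(H<34)&(S>140),blue=(H>100)&(H<125)&(S>120),green=(H>45)&(H<85)&(S>100))
HZ=dict(torch=.012,occ=.005,orange=.028,carton=.014,case=.017,blue=.093,green=.093)
def find(kind,xy,ims,r=.085,n=2,z=None):
    for cam,im in ims.items():
        m=vision.camera_model(cam); zz=HZ[kind] if z is None else z
        c=proj([[xy[0]+a,xy[1]+b,zz] for a in(-r,r) for b in(-r,r)],m)
        x0,y0=np.maximum(c.min(0),0).astype(int); x1,y1=np.maximum(c.max(0),0).astype(int)
        mk=masks(im)[kind].astype(np.uint8)
        if kind=="carton": mk=cv2.morphologyEx(mk,cv2.MORPH_CLOSE,np.ones((3,3)))
        print(cam,kind,[([round(v,3) for v in c],*r) for c,*r in blob(mk,(x0,y0,x1,y1),m,zz,n)])
def go(x,y,z,yaw):
    """shift along tool axes (mm) and turn about tool z (rad) from the measured pose to tool-down pose at yaw of tool x"""
    from scipy.spatial.transform import Rotation as R
    s=manip.sense(); r=R.from_quat(s["tool_rot"]); d=r.inv().apply(np.array([x,y,z])-s["tcp_pos"])*1000
    ax=r.as_matrix()[:,0]; y0=np.arctan2(ax[1],ax[0])
    print("go",d.round(1),"turn",round(float(-((yaw-y0+np.pi)%(2*np.pi)-np.pi)),3),"yaw now",round(float(y0),3),"q",s["q"].round(2),"t",round(s["t"],2))
E
python3 - <<'E'
from h import *
ims={n:np.load(f"pics/{n}0.npy") for n in("scene","side")}
for p in ((.452,-.27),(.565,-.275)): find("orange",p,ims); find("carton",p,ims)
m=vision.camera_model("scene"); ms=vision.camera_model("side")
k=.64
print("bin scene",plane(np.array([(478,238),(546,298),(476,352),(409,287)])*k,m,.08).round(3)[:,:2].tolist())
print("bin side",plane(np.array([(407,233),(503,232),(510,292),(409,295)])*k,ms,.08).round(3)[:,:2].tolist())
print("handle scene",plane(np.array([(543,163),(508,197)])*k,m,.075).round(3)[:,:2].tolist())
print("handle side",plane(np.array([(379,160),(391,195)])*k,ms,.075).round(3)[:,:2].tolist())
go(.453,-.27,.15,1.64)
E
```

```text
scene orange []
side orange []
scene carton [([0.454, -0.297], 0.047, 0.0556, 0.0381, 268.0), ([0.556, -0.246], 0.253, 0.0493, 0.0428, 240.5)]
side carton [([0.455, -0.296], 0.074, 0.044, 0.0437, 340.0), ([0.542, -0.237], 1.437, 0.0351, 0.0158, 79.5)]
scene orange []
side orange []
scene carton [([0.454, -0.297], 0.047, 0.0556, 0.0381, 268.0), ([0.556, -0.246], 0.253, 0.0493, 0.0428, 240.5)]
side carton [([0.555, -0.235], 0.272, 0.0451, 0.0317, 221.0), ([0.575, -0.309], 0.274, 0.0441, 0.0176, 120.5)]
bin scene [[0.591, 0.141], [0.743, 0.127], [0.728, -0.021], [0.577, -0.01]]
bin side [[0.586, 0.145], [0.751, 0.125], [0.732, -0.011], [0.571, 0.004]]
handle scene [[0.561, 0.358], [0.567, 0.25]]
handle side [[0.559, 0.359], [0.571, 0.253]]
go [ 373.9 -252.4   81. ] turn -1.395 yaw now 0.245 q [-1.5   0.53  1.43 -0.    1.18 -0.18] t 0.1
```

```bash
python3 - <<'E'
from h import *
for n,ps in dict(scene=[(248,350),(280,412)],side=[(350,467),(432,472)]).items():
    im=np.load(f"pics/{n}0.npy"); h=hsv(im)
    for p in ps:
        u,v=int(p[0]*.64),int(p[1]*.64); print(n,[int(a[v,u]) for a in h], "wood",[int(a[v,u-40]) for a in h])
E
sed -i 's/orange=(H>5).*; white/orange=(H>8)\&(H<20)\&(S>222)\&(V>180); white/' h.py
python3 - <<'E'
from h import *
ims={n:np.load(f"pics/{n}0.npy") for n in("scene","side")}
for p in ((.452,-.27),(.565,-.275)): find("orange",p,ims); find("carton",p,ims)
E
```

```text
scene [17, 245, 246] wood [15, 159, 199]
scene [17, 245, 246] wood [14, 156, 191]
side [13, 207, 241] wood [22, 212, 223]
side [12, 209, 240] wood [13, 152, 143]
scene orange [([0.568, -0.284], -1.305, 0.0462, 0.0419, 310.5), ([0.453, -0.258], -1.533, 0.046, 0.0416, 257.5)]
side orange []
scene carton [([0.563, -0.272], -1.318, 0.0961, 0.0493, 648.5), ([0.452, -0.269], -1.502, 0.0947, 0.0555, 608.0)]
side carton [([0.455, -0.296], 0.074, 0.044, 0.0437, 340.0), ([0.542, -0.237], 1.437, 0.0351, 0.0158, 79.5)]
scene orange [([0.568, -0.284], -1.316, 0.0465, 0.0419, 314.5), ([0.453, -0.258], -1.533, 0.046, 0.0416, 257.5)]
side orange []
scene carton [([0.563, -0.272], -1.311, 0.0963, 0.0504, 689.5), ([0.453, -0.269], -1.519, 0.0942, 0.0556, 588.0)]
side carton [([0.555, -0.235], 0.272, 0.0451, 0.0317, 221.0), ([0.575, -0.309], 0.274, 0.0441, 0.0176, 120.5)]
```

Call:
drive_tool([
  [[40, -25, 0, -0.12], [80, -50, 0, -0.24], [115, -75, 0, -0.36], [150, -100, 0, -0.48], [185, -125, 0, -0.6]],
], jaw=60, force=40)

```text
t: 0.52
tcp_pos: [0.2917, -0.4498, 0.2309]
tool_rot: [0.911, 0.412, 0.0, -0.001]
force: [0.9, 0.2, -0.3]
finger_gap: 0.704
gripper_force: 0.0
```

```bash
sed -i 's/orange=(H>8).*; white/orange=(H>8)\&(H<19)\&(S>195)\&(V>215); white/' h.py
python3 - <<'E'
from h import *
ims={n:vision.snapshot(n) for n in("scene","side")}
for p in ((.452,-.27),(.565,-.275)): find("orange",p,ims); find("carton",p,ims)
go(.4525,-.27,.12,1.63)
E
```

```text
scene orange [([0.567, -0.284], -1.301, 0.0464, 0.0409, 306.0), ([0.452, -0.258], -1.502, 0.0466, 0.0415, 261.5)]
side orange [([0.453, -0.256], -1.485, 0.0411, 0.0363, 251.5)]
scene carton [([0.562, -0.272], -1.331, 0.0963, 0.0494, 640.0), ([0.452, -0.269], -1.5, 0.0948, 0.0557, 606.5)]
side carton [([0.453, -0.266], -1.504, 0.1032, 0.0434, 696.0), ([0.541, -0.243], 1.437, 0.0472, 0.0158, 85.0)]
scene orange [([0.567, -0.284], -1.304, 0.0466, 0.0409, 308.5), ([0.452, -0.258], -1.502, 0.0466, 0.0415, 261.5)]
side orange [([0.567, -0.282], -1.31, 0.0411, 0.0394, 290.0)]
scene carton [([0.563, -0.272], -1.306, 0.0963, 0.0504, 681.0), ([0.452, -0.269], -1.5, 0.0948, 0.0557, 584.0)]
side carton [([0.564, -0.268], -1.299, 0.102, 0.0451, 733.5), ([0.473, -0.296], 1.482, 0.0417, 0.0064, 41.0)]
go [236.1   4.7 111.7] turn -0.777 yaw now 0.853 q [-1.2   0.41  1.66  0.    1.08 -0.48] t 0.62
```

Call:
drive_tool([
  [[40, 1, 20, -0.12], [80, 2, 40, -0.24], [120, 3, 60, -0.36], [160, 4, 75, -0.48], [195, 4, 90, -0.6]],
])

```text
t: 1.03
tcp_pos: [0.4201, -0.3124, 0.143]
tool_rot: [0.749, 0.663, -0.0, 0.0]
force: [0.7, -0.0, -0.2]
finger_gap: 0.698
gripper_force: 0.0
```

Call:
drive_tool([
  [[20, 14, 10, -0.09], [33, 24, 21, -0.18], [33, 24, 21, -0.18], [33, 24, 21, -0.18]],
])

```text
t: 1.37
tcp_pos: [0.4472, -0.2829, 0.1222]
tool_rot: [0.688, 0.726, -0.0, -0.001]
force: [-0.1, 0.1, -0.4]
finger_gap: 0.705
gripper_force: 0.0
```

```bash
python3 - <<'E'
from h import *
ims={n:vision.snapshot(n) for n in("side",)}
find("carton",(.452,-.27),ims)
go(.4525,-.268,.006,1.637)
E
```

```text
side carton [([0.453, -0.266], -1.504, 0.1036, 0.0434, 717.5), ([0.541, -0.244], 1.437, 0.0496, 0.0158, 84.0)]
go [ 15.6   6.2 116.7] turn -0.014 yaw now 1.623 q [-0.78  0.56  1.77 -0.    0.81 -0.83] t 1.42
```

Call:
drive_tool([
  [[15, 6, 35, -0.01], [15, 6, 70, -0.01], [15, 6, 100, -0.01], [15, 6, 116, -0.01], [15, 6, 116, -0.01]],
])

```text
t: 1.83
tcp_pos: [0.4504, -0.2684, 0.0044]
tool_rot: [0.685, 0.728, -0.0, -0.003]
force: [-0.3, 0.6, -0.2]
finger_gap: 0.705
gripper_force: 0.0
```

Call:
drive_tool([
  [[0, 0, 0, 0], [0, 0, 0, 0], [0, 0, 0, 0], [0, 0, 0, 0], [0, 0, 0, 0]],
], jaw=30, force=40)

```text
t: 2.25
tcp_pos: [0.453, -0.2687, 0.0081]
tool_rot: [0.684, 0.729, -0.0, 0.001]
force: [-1.3, -2.4, 5.6]
finger_gap: 0.46
gripper_force: 41.7
```

Call:
drive_tool([
  [[0, 0, -30, 0], [0, 0, -65, 0], [0, 0, -100, 0], [0, 0, -135, 0], [0, 0, -135, 0]],
])

```text
t: 2.67
tcp_pos: [0.4558, -0.2707, 0.1486]
tool_rot: [0.684, 0.73, 0.0, 0.007]
force: [0.3, -0.1, -0.6]
finger_gap: 0.465
gripper_force: 40.8
```

```bash
python3 - <<'E'
from h import *
print(manip.sense()["finger_gap"])
go(.63,.06,.16,1.5)
E
```

```text
0.4645209619828419
go [318.7 195.2 -12.7] turn 0.135 yaw now 1.635 q [-0.75  0.52  1.76  0.    0.85 -0.81] t 2.67
```

Call:
drive_tool([
  [[32, 20, -3, 0.0], [64, 39, -5, 0.0], [96, 59, -8, 0.0], [128, 78, -10, 0.0], [160, 98, -12, 0.0]],
])

```text
t: 3.08
tcp_pos: [0.5403, -0.1004, 0.1543]
tool_rot: [0.684, 0.729, 0.0, 0.0]
force: [0.8, -0.5, -0.3]
finger_gap: 0.456
gripper_force: 40.8
```

Call:
drive_tool([
  [[32, 20, 0, 0.03], [64, 39, 0, 0.06], [96, 59, 0, 0.09], [128, 78, 0, 0.13], [158, 97, 0, 0.13]],
])

```text
t: 3.5
tcp_pos: [0.6269, 0.0641, 0.1539]
tool_rot: [0.73, 0.683, -0.0, -0.0]
force: [0.1, -0.6, 0.6]
finger_gap: 0.458
gripper_force: 26.2
```

```bash
python3 - <<'E'
from h import *
go(.63,.06,.045,1.5)
E
```

```text
go [ -3.9   3.4 108.9] turn 0.004 yaw now 1.504 q [-0.08  0.63  1.49  0.    1.03 -0.01] t 3.5
```

Call:
drive_tool([
  [[-3, 3, 30, 0], [-3, 3, 60, 0], [-3, 3, 90, 0], [-3, 3, 105, 0], [-3, 3, 105, 0]],
])

```text
t: 3.92
tcp_pos: [0.626, 0.0592, 0.0448]
tool_rot: [0.73, 0.684, -0.003, -0.003]
force: [-0.8, -0.0, 0.0]
finger_gap: 0.456
gripper_force: 47.4
```

Call:
drive_tool([
  [[0, 0, 0, 0], [0, 0, 0, 0], [0, 0, -30, 0], [0, 0, -70, 0], [0, 0, -105, 0]],
], jaw=50)

```text
t: 4.33
tcp_pos: [0.6302, 0.0584, 0.1571]
tool_rot: [0.73, 0.683, 0.001, 0.001]
force: [0.8, 0.1, -0.2]
finger_gap: 0.585
gripper_force: 0.0
```

```bash
python3 - <<'E'
from h import *
ims={n:vision.snapshot(n) for n in("scene","side")}
cv2.imwrite("pics/s1.png",ims["side"][:,:,::-1])
find("carton",(.563,-.27),ims)
find("torch",(.4486,-.108),ims,n=1);find("torch",(.463,.0484),ims,n=1);find("occ",(.463,-.425),ims,n=1)
go(.5635,-.27,.10,1.835)
E
```

```text
scene carton [([0.563, -0.272], -1.306, 0.0965, 0.0505, 543.0), ([0.673, -0.323], 0.783, 0.0398, 0.0043, 27.0)]
side carton [([0.565, -0.268], -1.301, 0.1033, 0.0462, 604.0)]
scene torch [([0.448, -0.11], 1.522, 0.1229, 0.0315, 331.5)]
side torch [([0.45, -0.108], 1.511, 0.1273, 0.0188, 298.0)]
scene torch [([0.463, 0.049], 1.334, 0.1272, 0.0323, 290.5)]
side torch [([0.463, 0.048], 1.335, 0.1243, 0.0207, 229.5)]
scene occ [([0.463, -0.425], -1.445, 0.1279, 0.0514, 545.0)]
side occ [([0.453, -0.398], -1.337, 0.0735, 0.0132, 160.5)]
go [-332.2  -51.2   62.3] turn -0.33 yaw now 1.505 q [-0.08  0.62  1.48  0.    1.03 -0.02] t 4.43
```

View pics/s1.png

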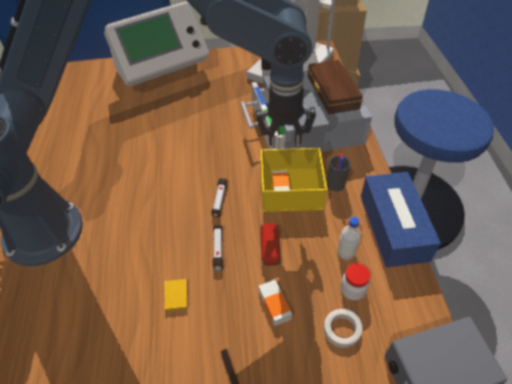

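Call:
drive_tool([
  [[-34, -5, 0, 0], [-68, -10, 0, 0], [-102, -15, 0, 0], [-136, -20, 0, 0], [-165, -25, 0, 0]],
], jaw=60)

```text
t: 4.85
tcp_pos: [0.5939, -0.1067, 0.1556]
tool_rot: [0.73, 0.683, 0.001, 0.002]
force: [0.4, -0.2, 0.1]
finger_gap: 0.698
gripper_force: 0.0
```

Call:
drive_tool([
  [[-34, -5, 10, -0.08], [-68, -10, 20, -0.16], [-102, -15, 30, -0.24], [-136, -20, 40, -0.33], [-167, -26, 50, -0.33]],
])

```text
t: 5.27
tcp_pos: [0.5571, -0.272, 0.1052]
tool_rot: [0.607, 0.795, -0.0, 0.002]
force: [0.2, -0.1, -0.3]
finger_gap: 0.703
gripper_force: 0.0
```

Call:
drive_tool([
  [[0, 0, 0, 0], [0, 0, 0, 0]],
])

```text
t: 5.43
tcp_pos: [0.5563, -0.2714, 0.1045]
tool_rot: [0.609, 0.793, 0.0, 0.001]
force: [0.6, 0.8, 0.3]
finger_gap: 0.701
gripper_force: 0.0
```

```bash
python3 - <<'E'
from h import *
find("carton",(.563,-.27),{n:vision.snapshot(n) for n in("side",)})
go(.5635,-.27,.006,1.838)
E
```

```text
side carton [([0.563, -0.267], -1.299, 0.1049, 0.0465, 745.5)]
go [-1.8  6.4 98.8] turn -0.005 yaw now 1.833 q [-0.63  0.68  1.55  0.    0.91 -0.89] t 5.48
```

Call:
drive_tool([
  [[-1, 6, 35, 0], [-1, 6, 70, 0], [-1, 6, 92, 0], [-1, 6, 98, 0], [-1, 6, 98, 0]],
])

```text
t: 5.9
tcp_pos: [0.5624, -0.2665, 0.0049]
tool_rot: [0.607, 0.795, 0.0, -0.002]
force: [-0.2, 0.4, 0.3]
finger_gap: 0.701
gripper_force: 0.0
```

Call:
drive_tool([
  [[0, 0, 0, 0], [0, 0, 0, 0], [0, 0, 0, 0], [0, 0, 0, 0], [0, 0, 0, 0]],
], jaw=30)

```text
t: 6.32
tcp_pos: [0.5642, -0.2693, 0.008]
tool_rot: [0.608, 0.794, 0.0, 0.002]
force: [-0.1, 0.9, 7.1]
finger_gap: 0.462
gripper_force: 42.0
```

Call:
drive_tool([
  [[0, 0, -35, 0], [0, 0, -70, 0], [0, 0, -110, 0], [0, 0, -150, 0], [0, 0, -150, 0]],
])

```text
t: 6.73
tcp_pos: [0.5674, -0.2719, 0.1651]
tool_rot: [0.608, 0.794, 0.0, 0.009]
force: [1.6, -1.2, -0.2]
finger_gap: 0.461
gripper_force: 41.2
```

```bash
python3 - <<'E'
from h import *
go(.692,.055,.16,1.5)
E
```

```text
go [283.1 205.6   3.6] turn 0.335 yaw now 1.835 q [-0.62  0.6   1.5  -0.    1.02 -0.89] t 6.73
```

Call:
drive_tool([
  [[28, 20, 0, 0], [56, 41, 0, 0], [85, 62, 0, 0], [113, 82, 0, 0], [141, 103, 0, 0]],
])

```text
t: 7.15
tcp_pos: [0.6255, -0.1044, 0.1564]
tool_rot: [0.608, 0.794, 0.0, 0.0]
force: [0.4, 0.1, -0.0]
finger_gap: 0.459
gripper_force: 41.2
```

Call:
drive_tool([
  [[28, 20, 0, 0.08], [56, 41, 0, 0.16], [85, 62, 0, 0.24], [113, 82, 0, 0.335], [141, 103, 0, 0.335]],
])

```text
t: 7.57
tcp_pos: [0.6882, 0.0589, 0.1562]
tool_rot: [0.733, 0.68, 0.0, 0.0]
force: [1.2, -1.1, 0.0]
finger_gap: 0.453
gripper_force: 41.1
```

```bash
python3 - <<'E'
from h import *
go(.692,.055,.045,1.5)
E
```

```text
go [ -3.6   4.1 111.2] turn -0.004 yaw now 1.496 q [-0.08  0.7   1.32 -0.    1.12 -0.  ] t 7.57
```

Call:
drive_tool([
  [[-2, 3, 30, 0], [-2, 3, 60, 0], [-2, 3, 90, 0], [-2, 3, 105, 0], [-2, 3, 105, 0]],
])

```text
t: 7.98
tcp_pos: [0.6873, 0.0554, 0.0464]
tool_rot: [0.732, 0.682, -0.003, -0.003]
force: [-0.1, 0.5, -0.6]
finger_gap: 0.457
gripper_force: 41.2
```

Call:
drive_tool([
  [[0, 0, 0, 0], [0, 0, 0, 0], [0, 0, -40, 0], [0, 0, -80, 0], [0, 0, -115, 0]],
], jaw=50)

```text
t: 8.4
tcp_pos: [0.6921, 0.0548, 0.1698]
tool_rot: [0.732, 0.681, 0.001, 0.001]
force: [-0.1, 1.2, -0.2]
finger_gap: 0.588
gripper_force: 0.0
```

```bash
python3 - <<'E'
from h import *
ims={n:vision.snapshot(n) for n in("scene","side")}
cv2.imwrite("pics/s2.png",ims["side"][:,:,::-1])
find("torch",(.4486,-.108),ims,n=1);find("torch",(.463,.0484),ims,n=1);find("occ",(.463,-.425),ims,n=1)
go(.5645,.3045,.15,1.676)
E
```

```text
scene torch [([0.448, -0.11], 1.522, 0.1229, 0.0315, 331.5)]
side torch [([0.45, -0.108], 1.511, 0.1273, 0.0188, 297.0)]
scene torch [([0.463, 0.049], 1.334, 0.1272, 0.0323, 292.5)]
side torch [([0.463, 0.048], 1.334, 0.1243, 0.0213, 231.5)]
scene occ [([0.464, -0.425], -1.445, 0.1279, 0.0495, 526.0)]
side occ [([0.452, -0.397], -1.337, 0.0729, 0.0108, 148.0)]
go [ 239.9 -150.5   23.7] turn -0.176 yaw now 1.5 q [-0.08  0.68  1.3   0.    1.15 -0.01] t 8.5
```

View pics/s2.png

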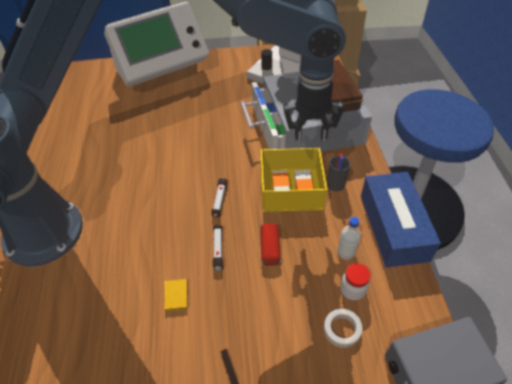

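Both cartons are in the bin ((281,182) and (304,182)). Now the drawer handle.

Call:
drive_tool([
  [[30, -18, 0, 0], [60, -37, 0, 0], [90, -56, 0, 0], [120, -75, 0, 0], [150, -94, 0, 0]],
], jaw=40)

```text
t: 8.92
tcp_pos: [0.6077, 0.2125, 0.1678]
tool_rot: [0.732, 0.681, 0.001, 0.001]
force: [0.1, 0.8, -0.4]
finger_gap: 0.473
gripper_force: 0.0
```

Call:
drive_tool([
  [[30, -18, 5, -0.08], [60, -37, 10, -0.17], [90, -56, 20, -0.176], [90, -56, 20, -0.176], [90, -56, 20, -0.176]],
])

```text
t: 9.33
tcp_pos: [0.5572, 0.307, 0.1468]
tool_rot: [0.668, 0.744, 0.001, 0.0]
force: [-0.7, -0.0, 0.8]
finger_gap: 0.471
gripper_force: 0.0
```

```bash
python3 - <<'E'
from h import *
cv2.imwrite("pics/w1.png",vision.snapshot("wrist")[:,:,::-1])
m=vision.camera_model("wrist"); print(m, proj([[.5645,.3045,.075]],m))
go(.5645,.3045,.06,1.676)
E
```

```text
{'camera_matrix': array([[280.40223888,   0.        , 251.97339101],
       [  0.        , 280.40223888, 190.1320383 ],
       [  0.        ,   0.        ,   1.        ]]), 'D': array([0.01343124, 0.        , 0.        , 0.        , 0.        ]), 'rvec': array([-2.86167565, -0.15104489, -0.02558901]), 'tvec': array([-0.58813612,  0.22313102,  0.36187508])} [[258.97353051 201.57673699]]
go [-1.9  5.5 87.1] turn 0.002 yaw now 1.678 q [ 0.33  0.64  1.48 -0.    1.02  0.22] t 9.38
```

View pics/w1.png

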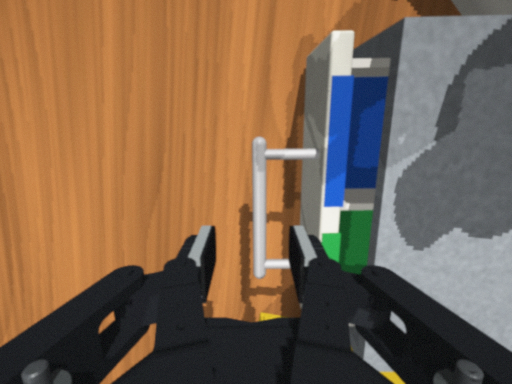

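Call:
drive_tool([
  [[-2, 5, 30, 0], [-2, 5, 60, 0], [-2, 5, 87, 0], [-2, 5, 87, 0]],
])

```text
t: 9.72
tcp_pos: [0.5615, 0.3007, 0.0547]
tool_rot: [0.67, 0.742, -0.004, -0.002]
force: [-0.7, 0.0, -0.1]
finger_gap: 0.467
gripper_force: 0.0
```

Call:
drive_tool([
  [[0, 0, 0, 0], [0, 0, 0, 0], [0, 0, 0, 0], [0, 0, 0, 0], [0, 0, 0, 0]],
], jaw=5, force=60)

```text
t: 10.13
tcp_pos: [0.5651, 0.3032, 0.061]
tool_rot: [0.669, 0.743, 0.001, 0.002]
force: [-0.2, -3.7, 4.5]
finger_gap: 0.099
gripper_force: 58.8
```

Call:
drive_tool([
  [[0, 0, 0, 0], [0, 0, 0, 0]],
])

```text
t: 10.3
tcp_pos: [0.5651, 0.3032, 0.061]
tool_rot: [0.669, 0.743, 0.001, 0.002]
force: [0.4, -4.7, 6.1]
finger_gap: 0.099
gripper_force: 58.9
```

```bash
python3 - <<'E'
from h import *
go(.5645-.169,.3045-.0182,.06,1.676)
E
```

```text
go [   1.1 -170.5    0.3] turn 0.001 yaw now 1.677 q [ 0.32  0.76  1.51 -0.    0.86  0.21] t 10.3
```

Call:
drive_tool([
  [[0, -15, 0, 0], [0, -35, 0, 0], [0, -55, 0, 0], [0, -75, 0, 0], [0, -95, 0, 0]],
])

```text
t: 10.72
tcp_pos: [0.472, 0.2922, 0.061]
tool_rot: [0.668, 0.744, 0.002, 0.003]
force: [5.2, -11.8, 6.8]
finger_gap: 0.101
gripper_force: 60.7
```

Call:
drive_tool([
  [[0, -20, 0, 0], [0, -40, 0, 0], [0, -60, 0, 0], [0, -72, 0, 0], [0, -77, 0, 0]],
])

```text
t: 11.13
tcp_pos: [0.4177, 0.2885, 0.0624]
tool_rot: [0.667, 0.745, 0.022, 0.016]
force: [50.8, -26.3, -24.3]
finger_gap: 0.103
gripper_force: 58.8
```

Call:
drive_tool([
  [[0, 0, 0, 0], [0, 0, 0, 0]],
])

```text
t: 11.3
tcp_pos: [0.4177, 0.2884, 0.0623]
tool_rot: [0.668, 0.744, 0.02, 0.014]
force: [39.5, -20.8, -13.0]
finger_gap: 0.099
gripper_force: 59.7
```

```bash
python3 - <<'E'
from h import *
s=manip.sense(); print(np.linalg.norm(s["tcp_pos"][:2]-[.5651,.3032]),s["force"])
E
```

```text
0.14810562969439062 [ 39.54879223 -20.80444973 -12.99286575]
```

Call:
drive_tool([
  [[0, 10, 0, 0], [0, 22, 0, 0], [0, 22, 0, 0]],
])

```text
t: 11.55
tcp_pos: [0.4214, 0.2885, 0.0621]
tool_rot: [0.669, 0.743, 0.005, 0.003]
force: [3.1, -8.8, 19.2]
finger_gap: 0.104
gripper_force: 63.3
```

Call:
drive_tool([
  [[0, 0, 0, 0], [0, 0, 0, 0], [0, 0, 0, 0]],
], jaw=40)

```text
t: 11.8
tcp_pos: [0.4142, 0.2883, 0.0592]
tool_rot: [0.669, 0.743, 0.0, -0.0]
force: [-0.8, 0.6, -0.7]
finger_gap: 0.461
gripper_force: 0.0
```

Call:
drive_tool([
  [[0, 0, -30, 0], [0, 0, -60, 0], [0, 0, -95, 0], [0, 0, -130, 0], [0, 0, -130, 0]],
])

```text
t: 12.22
tcp_pos: [0.4174, 0.2901, 0.1946]
tool_rot: [0.669, 0.744, 0.006, 0.002]
force: [1.1, 0.2, 0.2]
finger_gap: 0.469
gripper_force: 0.0
```

```bash
python3 - <<'E'
from h import *
ims={n:vision.snapshot(n) for n in("scene","side")}
cv2.imwrite("pics/s3.png",cv2.resize(ims["scene"][60:220,180:420,::-1],None,fx=3,fy=3,interpolation=cv2.INTER_CUBIC))
find("blue",(.46,.34),ims,r=.07,n=1);find("green",(.47,.23),ims,r=.07,n=1)
find("torch",(.4486,-.108),ims,n=1);find("torch",(.463,.0484),ims,n=1)
s=manip.sense();print(s["tcp_pos"])
E
```

```text
scene blue [([0.54, 0.317], 0.775, 0.0861, 0.0422, 187.0)]
side blue [([0.509, 0.29], -0.086, 0.0375, 0.0317, 70.5)]
scene green [([0.565, 0.203], 0.116, 0.0708, 0.0557, 262.5)]
side green [([0.521, 0.191], -0.097, 0.0356, 0.0324, 79.5)]
scene torch [([0.449, -0.11], 1.513, 0.123, 0.0319, 339.0)]
side torch [([0.448, -0.089], -1.485, 0.1653, 0.0343, 375.0)]
scene torch [([0.449, 0.025], 1.33, 0.1253, 0.0333, 301.5)]
side torch [([0.449, 0.025], 1.33, 0.1301, 0.0251, 256.5)]
[0.41447139 0.28865374 0.19008506]
```

View pics/s3.png

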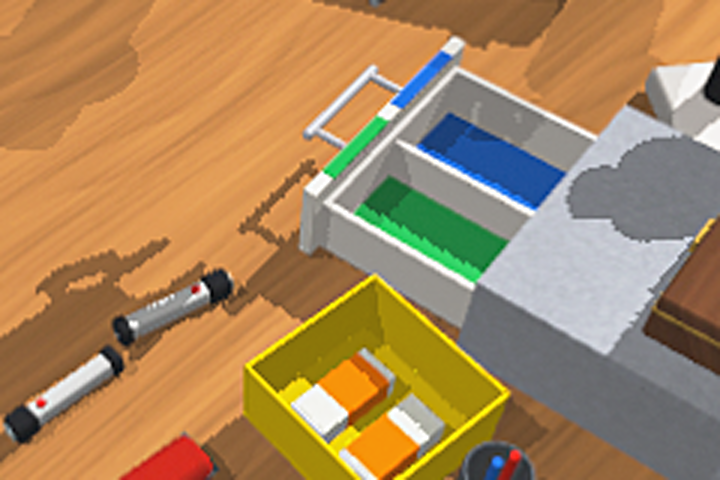

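```bash
python3 - <<'E'
from h import *
m=vision.camera_model("scene")
f=lambda L:np.array(L)/3+[180,60]
a=plane(f([(330,177),(386,120),(392,112),(455,50)]),m,.093)[:,:2]
b=plane(f([(628,108),(475,290)]),m,.105)[:,:2]
h=plane(f([(373,71),(308,134)]),m,.075)[:,:2]
print(a.round(4).tolist(),b.round(4).tolist(),h.round(4).tolist())
X=np.array([np.cos(.108),np.sin(.108)])
print("along cab x: strip",(a@X).round(4),"cab front",(b@X).round(4),"handle",(h@X).round(4))
im=vision.snapshot("scene"); M=masks(im)
for k in("blue","green"):
    n,l,st,c=cv2.connectedComponentsWithStats(M[k].astype(np.uint8))
    for i in range(1,n):
        if st[i,4]>40: p=plane(c[i],m,.093)[0,:2]; q=plane(c[i],m,.018)[0,:2]; print(k,st[i],c[i].round(1),"strip@.093",p.round(4),(p@X).round(4),"floor",q.round(4))
E
```

```text
[[0.4911, 0.1878], [0.4807, 0.2776], [0.4779, 0.2895], [0.4671, 0.3969]] [[0.6377, 0.4353], [0.6682, 0.1711]] [[0.4171, 0.3348], [0.4292, 0.2266]]
along cab x: strip [0.5085 0.5078 0.5063 0.5071] cab front [0.6809 0.6827] handle [0.4508 0.4511]
blue [ 31   0  35  41 686] [49.3 17.1] strip@.093 [-0.3841 -0.0482] -0.387 floor [-0.5152 -0.0173]
blue [58  0 14 10 81] [63.8  3.1] strip@.093 [-0.421   0.0267] -0.4156 floor [-0.5558  0.0652]
blue [ 386    0   68   51 2290] [417.   20.4] strip@.093 [0.4994 0.7984] 0.5826 floor [0.4582 0.9155]
blue [  0   7  28  54 716] [10.2 37.8] strip@.093 [-0.3708 -0.1902] -0.3891 floor [-0.5006 -0.1738]
blue [ 0 50  7 15 55] [ 1.9 57.6] strip@.093 [-0.299  -0.2518] -0.3244 floor [-0.4215 -0.2416]
blue [311  77  20  19 102] [320.2  86.2] strip@.093 [0.4686 0.3426] 0.5028 floor [0.4242 0.4132]
blue [319  98  49  32 697] [343.5 113.3] strip@.093 [0.5819 0.3062] 0.6115 floor [0.5491 0.3732]
blue [340 212   8  14  55] [343.3 218. ] strip@.093 [0.7811 0.0499] 0.7819 floor [0.7685 0.0907]
blue [ 283  250  113  121 5572] [337.  309.8] strip@.093 [ 0.898  -0.1219] 0.8797 floor [ 0.8974 -0.0985]
blue [506 255   6  46 157] [508.9 276.6] strip@.093 [1.1027 0.1817] 1.1159 floor [1.1229 0.2359]
blue [269 263  10  11  94] [273.3 268. ] strip@.093 [ 0.7495 -0.1495] 0.729 floor [ 0.7337 -0.129 ]
green [319   0  44  19 623] [341.3   7.2] strip@.093 [0.2746 0.686 ] 0.347 floor [0.2105 0.7916]
green [288  99  21  21 118] [297.8 108.9] strip@.093 [0.4815 0.2308] 0.5035 floor [0.4384 0.29  ]
green [298 119  51  35 789] [323.3 135.9] strip@.093 [0.5937 0.2055] 0.6124 floor [0.5621 0.2622]
```

Call:
drive_tool([
  [[0, 0, 35, 0], [0, 0, 70, 0], [0, 0, 105, 0], [0, 0, 130, 0], [0, 0, 130, 0]],
])

```text
t: 12.78
tcp_pos: [0.4092, 0.2859, 0.0529]
tool_rot: [0.669, 0.743, -0.007, -0.003]
force: [-1.1, 0.3, -0.4]
finger_gap: 0.465
gripper_force: 0.0
```

Call:
drive_tool([
  [[0, -8, 0, 0], [0, -14, 0, 0], [0, -20, 0, 0], [0, -26, 0, 0], [0, -28, 0, 0]],
])

```text
t: 13.2
tcp_pos: [0.4026, 0.2897, 0.0623]
tool_rot: [0.668, 0.744, 0.016, 0.009]
force: [26.7, -2.1, -19.5]
finger_gap: 0.469
gripper_force: 13.2
```

Call:
drive_tool([
  [[0, 0, 0, 0], [0, 14, 0, 0], [0, 18, -20, 0], [0, 18, -60, 0], [0, 18, -100, 0]],
])

```text
t: 13.62
tcp_pos: [0.4031, 0.2865, 0.1607]
tool_rot: [0.669, 0.743, -0.001, -0.001]
force: [1.4, 1.0, -0.1]
finger_gap: 0.465
gripper_force: 0.0
```

```bash
python3 - <<'E'
from h import *
m=vision.camera_model("scene");X=np.array([np.cos(.108),np.sin(.108)])
ims={n:vision.snapshot(n) for n in("scene","side")}; M=masks(ims["scene"])
for k in("blue","green"):
    n,l,st,c=cv2.connectedComponentsWithStats(M[k].astype(np.uint8))
    for i in range(1,n):
        p=plane(c[i],m,.093)[0,:2]
        if st[i,4]>40 and .4<p[0]<.62 and .15<p[1]<.45: print(k,st[i,4],p.round(4),(p@X).round(4))
find("torch",(.449,.02),ims,n=2); find("torch",(.449,-.11),ims,n=2,r=.07)
go(.449,.025,.12,1.33)
E
```

```text
blue 113 [0.4651 0.3405] 0.4991
blue 709 [0.5808 0.3062] 0.6105
green 113 [0.4786 0.2325] 0.5008
green 802 [0.5927 0.2054] 0.6114
scene torch [([0.449, 0.025], 1.331, 0.1253, 0.0333, 301.5), ([0.451, -0.094], 1.553, 0.0932, 0.0298, 227.5)]
side torch [([0.447, 0.009], 1.482, 0.1618, 0.0393, 327.5)]
scene torch [([0.448, -0.109], 1.528, 0.1232, 0.0321, 338.5), ([0.444, -0.005], 1.247, 0.063, 0.0327, 150.0)]
side torch [([0.449, -0.098], -1.485, 0.1473, 0.0343, 326.0)]
go [-266.9   12.6   45. ] turn 0.346 yaw now 1.676 q [0.39 0.45 1.82 0.   0.85 0.29] t 13.72
```

Call:
drive_tool([
  [[-35, 2, 0, 0], [-70, 4, 0, 0], [-105, 6, 0, 0], [-140, 7, 0, 0], [-170, 8, 0, 0]],
], jaw=45)

```text
t: 14.13
tcp_pos: [0.4293, 0.1172, 0.1598]
tool_rot: [0.669, 0.743, 0.0, 0.0]
force: [0.5, 0.2, -0.2]
finger_gap: 0.531
gripper_force: 0.0
```

Call:
drive_tool([
  [[-35, 2, 20, 0.1], [-70, 4, 40, 0.2], [-97, 4, 45, 0.3], [-97, 4, 45, 0.346], [-97, 4, 45, 0.346]],
])

```text
t: 14.55
tcp_pos: [0.4438, 0.0214, 0.1142]
tool_rot: [0.788, 0.615, -0.0, -0.0]
force: [0.1, -0.5, -0.3]
finger_gap: 0.522
gripper_force: 0.0
```

```bash
python3 - <<'E'
from h import *
ims={n:vision.snapshot(n) for n in("scene","side")}
find("torch",(.449,.025),ims,n=1); find("torch",(.449,-.11),ims,n=1,r=.07)
go(.449,.025,.005,1.33)
E
```

```text
scene torch [([0.45, 0.025], 1.345, 0.1267, 0.0332, 300.5)]
side torch [([0.449, 0.027], 1.299, 0.1278, 0.0239, 253.5)]
scene torch [([0.449, -0.11], 1.513, 0.123, 0.032, 337.0)]
side torch [([0.45, -0.108], 1.535, 0.1277, 0.0216, 316.0)]
go [  3.3   4.7 109.5] turn 0.001 yaw now 1.331 q [-0.2   0.5   1.99  0.    0.66  0.04] t 14.65
```

Call:
drive_tool([
  [[4, 4, 35, 0], [4, 4, 70, 0], [4, 4, 100, 0], [4, 4, 109, 0], [4, 4, 109, 0]],
])

```text
t: 15.07
tcp_pos: [0.4475, 0.0268, 0.0036]
tool_rot: [0.786, 0.618, -0.001, -0.002]
force: [0.3, 0.6, 1.1]
finger_gap: 0.526
gripper_force: 0.0
```

Call:
drive_tool([
  [[0, 0, 0, 0], [0, 0, 0, 0], [0, 0, 0, 0], [0, 0, 0, 0], [0, 0, 0, 0]],
], jaw=10, force=50)

```text
t: 15.48
tcp_pos: [0.4501, 0.0256, 0.0066]
tool_rot: [0.787, 0.617, 0.001, 0.001]
force: [0.1, 2.7, 7.3]
finger_gap: 0.193
gripper_force: 50.8
```

Call:
drive_tool([
  [[0, 0, -30, 0], [0, 0, -65, 0], [0, 0, -100, 0], [0, 0, -140, 0], [0, 0, -140, 0]],
])

```text
t: 15.9
tcp_pos: [0.4533, 0.0249, 0.1516]
tool_rot: [0.787, 0.617, 0.005, 0.006]
force: [1.0, -0.7, -0.4]
finger_gap: 0.196
gripper_force: 49.8
```

```bash
python3 - <<'E'
from h import *
go(.5542,.3745,.15,.12)
E
```

```text
go [363.6  14.7   2.1] turn 1.21 yaw now 1.33 q [-0.19  0.43  1.94  0.    0.76  0.05] t 15.9
```

Call:
drive_tool([
  [[36, 2, 0, 0.12], [72, 3, 0, 0.24], [108, 5, 0, 0.36], [144, 6, 0, 0.48], [180, 7, 0, 0.6]],
])

```text
t: 16.32
tcp_pos: [0.4984, 0.1973, 0.1455]
tool_rot: [0.928, 0.374, 0.001, 0.0]
force: [0.7, -0.1, 0.0]
finger_gap: 0.199
gripper_force: 49.7
```

Call:
drive_tool([
  [[0, 0, 0, 0.12], [0, 0, 0, 0.24], [0, 0, 0, 0.36], [0, 0, 0, 0.48], [0, 0, 0, 0.6]],
])

```text
t: 16.73
tcp_pos: [0.4979, 0.196, 0.1452]
tool_rot: [0.997, 0.083, 0.0, 0.0]
force: [0.8, -0.4, -0.6]
finger_gap: 0.196
gripper_force: 49.7
```

```bash
python3 - <<'E'
from h import *
go(.5542,.3745,.15,.12)
E
```

```text
go [  85.1 -166.7   -4.8] turn 0.046 yaw now 0.166 q [ 0.17  0.53  1.74 -0.    0.87  1.57] t 16.73
```

Call:
drive_tool([
  [[17, -33, -5, 0.046], [34, -66, -5, 0.046], [51, -100, -5, 0.046], [68, -133, -5, 0.046], [85, -167, -5, 0.046]],
])

```text
t: 17.15
tcp_pos: [0.5535, 0.3763, 0.1503]
tool_rot: [0.998, 0.063, 0.0, 0.0]
force: [1.2, -0.9, -0.0]
finger_gap: 0.195
gripper_force: 49.8
```

Call:
drive_tool([
  [[0, 0, 0, 0], [0, 0, 0, 0]],
])

```text
t: 17.32
tcp_pos: [0.5532, 0.3766, 0.1498]
tool_rot: [0.998, 0.064, 0.0, -0.0]
force: [-0.5, -0.8, -0.5]
finger_gap: 0.194
gripper_force: 49.8
```

```bash
python3 - <<'E'
from h import *
im=vision.snapshot("wrist");m=vision.camera_model("wrist")
cv2.imwrite("pics/w2.png",im[:,:,::-1])
M=masks(im)
X=np.array([np.cos(.12),np.sin(.12)]);Y=np.array([-X[1],X[0]])
for k in("blue","green"):
    n,l,st,c=cv2.connectedComponentsWithStats(M[k].astype(np.uint8))
    for i in range(1,n):
        if st[i,4]>150: print(k,st[i],c[i].round(0),plane(c[i],m,.093)[0,:2].round(4),plane(c[i],m,.018)[0,:2].round(4))
go(.5542,.3745,.028,.12)
E
```

```text
blue [  224    86   112   168 11385] [288. 153.] [0.5956 0.354 ] [0.5861 0.3428]
blue [268 303  11  16 159] [273. 310.] [0.4642 0.345 ] [0.405  0.3305]
green [  345    88   113   167 14590] [397. 168.] [0.5946 0.2744] [0.5847 0.2331]
green [425 305  45  16 524] [450. 311.] [0.4821 0.1995] [0.4296 0.1299]
go [  1.7   0.6 121.5] turn 0.007 yaw now 0.127 q [ 0.43  0.68  1.39 -0.    1.08  1.87] t 17.37
```

View pics/w2.png

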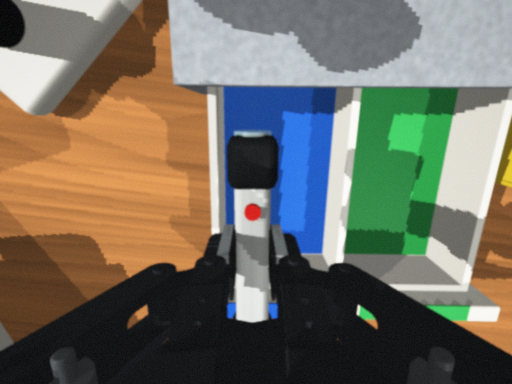

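```bash
python3 - <<'E'
from h import *
m=vision.camera_model("wrist")
X=np.array([np.cos(.12),np.sin(.12)]);Y=np.array([-X[1],X[0]])
for n,uv,z in [("blueL top",(224,95),.018),("blueL",(225,150),.018),("blueR",(336,95),.018),("blueR low",(324,250),.018),("greenL",(361,95),.018),("greenR",(457,95),.018),("front",(300,253),.018),("front g",(390,253),.018),("cabfront",(350,87),.105),("tcp",None,0)]:
    p=plane(uv,m,z)[0,:2] if uv else manip.sense()["tcp_pos"][:2]
    print(n,"X %.4f Y %.4f"%(p@X,p@Y))
E
```

```text
blueL top X 0.6761 Y 0.3316
blueL X 0.6255 Y 0.3317
blueR X 0.6767 Y 0.2283
blueR low X 0.5185 Y 0.2272
greenL X 0.6768 Y 0.2052
greenR X 0.6770 Y 0.1174
front X 0.5147 Y 0.2528
front g X 0.5154 Y 0.1559
cabfront X 0.6769 Y 0.2448
tcp X 0.5935 Y 0.3061
```

Call:
drive_tool([
  [[0, 5, 30, 0], [0, 5, 60, 0], [0, 5, 90, 0], [0, 5, 115, 0], [0, 5, 123, 0]],
])

```text
t: 17.78
tcp_pos: [0.5524, 0.3664, 0.0252]
tool_rot: [0.998, 0.062, -0.003, 0.002]
force: [-2.8, -12.7, 31.4]
finger_gap: 0.19
gripper_force: 55.1
```

Call:
drive_tool([
  [[0, 0, 0, 0], [0, 0, 0, 0]],
])

```text
t: 17.95
tcp_pos: [0.554, 0.3681, 0.0272]
tool_rot: [0.998, 0.062, -0.001, 0.0]
force: [0.8, -0.6, 0.6]
finger_gap: 0.191
gripper_force: 55.8
```

Call:
drive_tool([
  [[0, 0, 0, 0], [0, 0, 0, 0], [0, 0, 0, 0], [0, 0, 0, 0]],
], jaw=27)

```text
t: 18.28
tcp_pos: [0.5544, 0.3673, 0.0282]
tool_rot: [0.998, 0.063, -0.0, 0.002]
force: [0.6, -7.8, 2.7]
finger_gap: 0.318
gripper_force: 3.1
```

Call:
drive_tool([
  [[0, 0, -20, 0], [0, 0, -55, 0], [0, 0, -90, 0], [0, 0, -123, 0], [0, 0, -123, 0]],
])

```text
t: 18.7
tcp_pos: [0.5584, 0.372, 0.1587]
tool_rot: [0.998, 0.063, 0.007, -0.003]
force: [0.5, 0.5, 1.4]
finger_gap: 0.318
gripper_force: 0.0
```

```bash
python3 - <<'E'
from h import *
im=vision.snapshot("wrist");cv2.imwrite("pics/w3.png",im[:,:,::-1])
ims={n:vision.snapshot(n) for n in("scene","side")}
find("torch",(.449,-.11),ims,n=1); find("occ",(.463,-.425),ims,n=1)
go(.449,-.109,.15,1.52)
E
```

```text
scene torch [([0.449, -0.11], 1.499, 0.1231, 0.0322, 337.5)]
side torch [([0.45, -0.108], 1.512, 0.1273, 0.0237, 328.5)]
scene occ [([0.463, -0.425], -1.444, 0.1279, 0.0477, 530.0)]
side occ [([0.452, -0.397], -1.337, 0.0736, 0.0108, 152.0)]
go [-163.8  461.8    0.5] turn -1.394 yaw now 0.126 q [0.42 0.67 1.39 0.   1.07 1.87] t 18.85
```

View pics/w3.png

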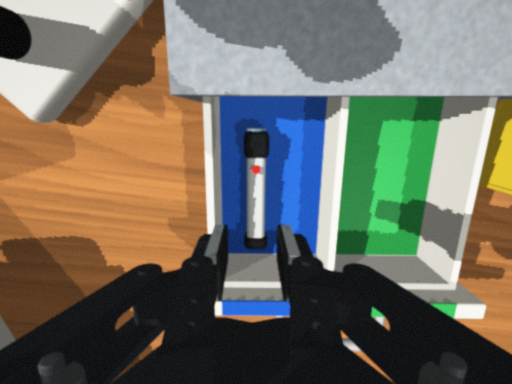

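Call:
drive_tool([
  [[-13, 37, 0, 0], [-26, 74, 0, 0], [-39, 111, 0, 0], [-52, 148, 0, 0], [-66, 185, 0, 0]],
], jaw=45)

```text
t: 19.27
tcp_pos: [0.5096, 0.1765, 0.1482]
tool_rot: [0.998, 0.063, -0.002, 0.0]
force: [1.2, -0.9, -0.4]
finger_gap: 0.524
gripper_force: 0.0
```

Call:
drive_tool([
  [[-13, 37, 0, 0], [-26, 74, 0, 0], [-39, 111, 0, 0], [-52, 148, 0, 0], [-66, 185, 0, 0]],
])

```text
t: 19.68
tcp_pos: [0.4674, -0.0149, 0.1485]
tool_rot: [0.998, 0.063, -0.002, -0.001]
force: [1.1, -0.7, 0.5]
finger_gap: 0.526
gripper_force: 0.0
```

Call:
drive_tool([
  [[-12, 34, 0, -0.12], [-24, 68, 0, -0.24], [-32, 92, 0, -0.36], [-32, 92, 0, -0.48], [-32, 92, 0, -0.6]],
])

```text
t: 20.1
tcp_pos: [0.4477, -0.1104, 0.1485]
tool_rot: [0.936, 0.351, -0.001, -0.001]
force: [-0.4, -0.4, -0.7]
finger_gap: 0.528
gripper_force: 0.0
```

Call:
drive_tool([
  [[0, 0, 0, -0.12], [0, 0, 0, -0.24], [0, 0, 10, -0.36], [0, 0, 30, -0.48], [0, 0, 40, -0.6]],
])

```text
t: 20.52
tcp_pos: [0.4474, -0.1081, 0.1076]
tool_rot: [0.79, 0.613, -0.001, -0.002]
force: [-0.4, -0.4, -0.6]
finger_gap: 0.525
gripper_force: 0.0
```

Call:
drive_tool([
  [[0, 0, 0, -0.12], [0, 0, 0, -0.194], [0, 0, 0, -0.194], [0, 0, 0, -0.194]],
])

```text
t: 20.85
tcp_pos: [0.4482, -0.1084, 0.1089]
tool_rot: [0.729, 0.684, -0.0, -0.001]
force: [0.4, -0.5, 0.9]
finger_gap: 0.523
gripper_force: 0.0
```

```bash
python3 - <<'E'
from h import *
ims={n:vision.snapshot(n) for n in("scene","side")}
find("torch",(.449,-.11),ims,n=1)
go(.4495,-.109,.005,1.515)
E
```

```text
scene torch [([0.367, -0.052], -0.076, 0.1027, 0.0636, 379.0)]
side torch [([0.449, -0.108], 1.511, 0.1271, 0.0175, 293.5)]
go [ -0.4   0.9 104.4] turn -0.007 yaw now 1.508 q [-0.48  0.52  1.95  0.    0.67 -0.42] t 20.95
```

Call:
drive_tool([
  [[0, 1, 35, 0], [0, 1, 70, 0], [0, 1, 95, 0], [0, 1, 104, 0], [0, 1, 104, 0]],
])

```text
t: 21.37
tcp_pos: [0.449, -0.1084, 0.0041]
tool_rot: [0.729, 0.685, -0.001, -0.002]
force: [-0.2, 0.1, 0.1]
finger_gap: 0.526
gripper_force: 0.0
```

Call:
drive_tool([
  [[0, 0, 0, 0], [0, 0, 0, 0], [0, 0, 0, 0], [0, 0, 0, 0], [0, 0, 0, 0]],
], jaw=10)

```text
t: 21.78
tcp_pos: [0.4512, -0.1094, 0.0073]
tool_rot: [0.729, 0.685, 0.001, 0.001]
force: [-0.5, 0.0, 7.1]
finger_gap: 0.195
gripper_force: 51.6
```

Call:
drive_tool([
  [[0, 0, -30, 0], [0, 0, -65, 0], [0, 0, -100, 0], [0, 0, -145, 0], [0, 0, -145, 0]],
])

```text
t: 22.2
tcp_pos: [0.4539, -0.1106, 0.1572]
tool_rot: [0.728, 0.685, 0.002, 0.006]
force: [1.2, 0.0, 0.3]
finger_gap: 0.193
gripper_force: 50.6
```

```bash
python3 - <<'E'
from h import *
go(.5587,.3237,.15,.12)
E
```

```text
go [439.9  78.    5.8] turn 1.39 yaw now 1.51 q [-0.48  0.43  1.9   0.    0.79 -0.42] t 22.2
```

Call:
drive_tool([
  [[37, 7, 0, 0], [74, 13, 0, 0], [111, 20, 0, 0], [148, 26, 0, 0], [185, 33, 0, 0]],
])

```text
t: 22.62
tcp_pos: [0.4943, 0.0753, 0.1512]
tool_rot: [0.729, 0.685, 0.0, 0.0]
force: [0.5, -0.6, -0.6]
finger_gap: 0.196
gripper_force: 50.6
```

Call:
drive_tool([
  [[37, 7, 0, 0.1], [74, 13, 0, 0.2], [111, 20, 0, 0.3], [148, 26, 0, 0.4], [185, 33, 0, 0.5]],
])

```text
t: 23.03
tcp_pos: [0.5384, 0.2582, 0.1509]
tool_rot: [0.876, 0.482, -0.0, 0.0]
force: [0.8, -1.2, -1.3]
finger_gap: 0.196
gripper_force: 50.5
```

Call:
drive_tool([
  [[0, 0, 0, 0.11], [0, 0, 0, 0.22], [0, 0, 0, 0.33], [0, 0, 0, 0.44], [0, 0, 0, 0.55]],
])

```text
t: 23.45
tcp_pos: [0.5383, 0.2564, 0.1507]
tool_rot: [0.974, 0.225, -0.0, 0.0]
force: [0.6, -0.9, -0.1]
finger_gap: 0.191
gripper_force: 50.5
```

Call:
drive_tool([
  [[0, 0, 0, 0.11], [0, 0, 0, 0.22], [0, 0, 0, 0.34], [0, 0, 0, 0.34]],
])

```text
t: 23.78
tcp_pos: [0.5385, 0.2562, 0.1508]
tool_rot: [0.998, 0.059, -0.0, 0.0]
force: [-0.4, 0.8, -1.3]
finger_gap: 0.196
gripper_force: 50.5
```

```bash
python3 - <<'E'
from h import *
go(.5587,.3237,.15,.12)
E
```

```text
go [ 28.  -64.7   0.8] turn -0.003 yaw now 0.117 q [ 0.26  0.59  1.58 -0.    0.97  1.71] t 23.78
```

Call:
drive_tool([
  [[14, -32, 0, 0], [28, -65, 0, 0], [28, -65, 0, 0], [28, -65, 0, 0]],
])

```text
t: 24.12
tcp_pos: [0.559, 0.3256, 0.1507]
tool_rot: [0.998, 0.062, 0.0, -0.0]
force: [-0.3, -1.3, -1.2]
finger_gap: 0.195
gripper_force: 50.5
```

```bash
python3 - <<'E'
from h import *
s=manip.sense();print(s["tcp_pos"])
im=vision.snapshot("wrist");cv2.imwrite("pics/w4.png",im[:,:,::-1])
go(.5587,.3237,.028,.12)
E
```

```text
[0.55896835 0.32556607 0.15071411]
go [  0.4   0.6 122.5] turn 0.003 yaw now 0.123 q [ 0.35  0.65  1.45 -0.    1.04  1.8 ] t 24.17
```

View pics/w4.png

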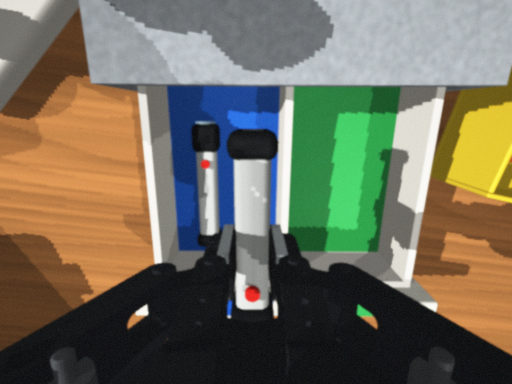

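Call:
drive_tool([
  [[0, -1, 30, 0], [0, -1, 60, 0], [0, -1, 90, 0], [0, -1, 112, 0], [0, -1, 121, 0]],
])

```text
t: 24.58
tcp_pos: [0.5558, 0.3227, 0.0263]
tool_rot: [0.998, 0.06, -0.004, 0.001]
force: [-0.6, 0.2, 1.7]
finger_gap: 0.197
gripper_force: 51.9
```

Call:
drive_tool([
  [[0, 0, 0, 0], [0, 0, 0, 0]],
])

```text
t: 24.75
tcp_pos: [0.5592, 0.3245, 0.0304]
tool_rot: [0.998, 0.06, 0.0, 0.0]
force: [0.5, 1.5, -0.7]
finger_gap: 0.194
gripper_force: 50.6
```

Call:
drive_tool([
  [[0, 0, 0, 0], [0, 0, 0, 0], [0, 0, 0, 0], [0, 0, 0, 0]],
], jaw=23)

```text
t: 25.08
tcp_pos: [0.5597, 0.326, 0.0314]
tool_rot: [0.998, 0.06, 0.001, -0.001]
force: [-1.1, 2.8, 1.6]
finger_gap: 0.268
gripper_force: 1.8
```

Call:
drive_tool([
  [[0, 0, -20, 0], [0, 0, -55, 0], [0, 0, -90, 0], [0, 0, -123, 0], [0, 0, -123, 0]],
])

```text
t: 25.5
tcp_pos: [0.5637, 0.3264, 0.1613]
tool_rot: [0.998, 0.06, 0.008, -0.002]
force: [1.4, 0.2, 0.9]
finger_gap: 0.269
gripper_force: 0.0
```

```bash
python3 - <<'E'
from h import *
im=vision.snapshot("wrist");cv2.imwrite("pics/w5.png",im[:,:,::-1])
ims={n:vision.snapshot(n) for n in("scene","side")}
find("occ",(.463,-.425),ims,n=2,r=.11)
m=vision.camera_model("scene")
M=masks(ims["scene"])["occ"].astype(np.uint8)
c=proj([[.463,-.425,.005]],m)[0].astype(int)
x0,y0=c-[60,60]; sub=M.copy()*0; sub[y0:y0+120,x0:x0+120]=M[y0:y0+120,x0:x0+120]
n,l,st,ce=cv2.connectedComponentsWithStats(sub); i=1+np.argmax(st[1:,4])
P=plane(np.argwhere(l==i)[:,::-1].astype(float),m,.005)[:,:2]; mu=P.mean(0); w,v=np.linalg.eigh(np.cov((P-mu).T)); a=v[:,1]; t=(P-mu)@a; s=(P-mu)@v[:,0]
print("occ centroid",mu,"axis yaw",np.arctan2(a[1],a[0]),"range",t.min(),t.max(),"width at -end",np.ptp(s[t<t.min()+.04]),"+end",np.ptp(s[t>t.max()-.04]))
H=P[t<0.0] if np.ptp(s[t<t.min()+.04])<np.ptp(s[t>t.max()-.04]) else P[t>0]
q=cv2.fitLine(H.astype(np.float32),cv2.DIST_L2,0,.001,.001).ravel(); print("handle line",q,np.arctan2(q[1],q[0]))
go(.463,-.425,.15,1.7)
E
```

```text
scene occ [([0.463, -0.425], -1.444, 0.1279, 0.0477, 530.0)]
side occ [([0.452, -0.397], -1.337, 0.0743, 0.0113, 157.5)]
occ centroid [ 0.46257528 -0.44311744] axis yaw 1.8080869079605228 range -0.04610918895200967 0.08249319661156714 width at -end 0.04884827656686 +end 0.015127410475703616
handle line [ 0.23792827 -0.9712827   0.4532505  -0.40467557] -1.330564
go [-184.5  732.8    3.9] turn -1.581 yaw now 0.119 q [ 0.35  0.64  1.45 -0.    1.05  1.81] t 25.65
```

View pics/w5.png

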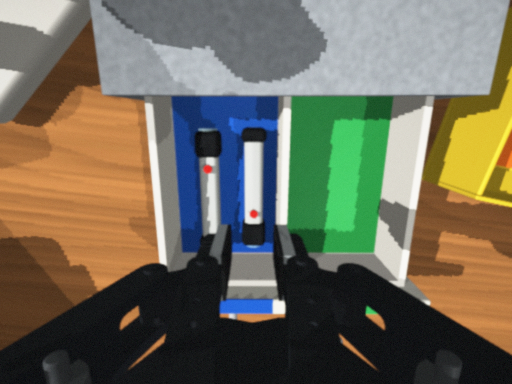

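Call:
drive_tool([
  [[-10, 38, 0, 0], [-20, 76, 0, 0], [-30, 114, 0, 0], [-40, 152, 0, 0], [-50, 190, 0, 0]],
], jaw=40)

```text
t: 26.07
tcp_pos: [0.5298, 0.1287, 0.1511]
tool_rot: [0.998, 0.06, -0.002, 0.0]
force: [0.9, 0.4, 0.3]
finger_gap: 0.47
gripper_force: 0.0
```

Call:
drive_tool([
  [[-10, 38, 0, 0], [-20, 76, 0, 0], [-30, 114, 0, 0], [-40, 152, 0, 0], [-50, 190, 0, 0]],
])

```text
t: 26.48
tcp_pos: [0.5027, -0.0656, 0.1513]
tool_rot: [0.998, 0.06, -0.002, -0.001]
force: [-0.1, 0.1, 0.3]
finger_gap: 0.468
gripper_force: 0.0
```

Call:
drive_tool([
  [[-10, 38, 0, 0], [-20, 76, 0, 0], [-30, 114, 0, 0], [-40, 152, 0, 0], [-50, 190, 0, 0]],
])

```text
t: 26.9
tcp_pos: [0.4758, -0.2599, 0.1511]
tool_rot: [0.998, 0.06, -0.002, -0.001]
force: [1.3, 1.0, 0.4]
finger_gap: 0.464
gripper_force: 0.0
```

Call:
drive_tool([
  [[-10, 38, 0, 0.12], [-20, 76, 0, 0.24], [-30, 114, 0, 0.36], [-40, 152, 0, 0.48], [-40, 158, 0, 0.6]],
])

```text
t: 27.32
tcp_pos: [0.4549, -0.4274, 0.1512]
tool_rot: [0.97, -0.243, 0.0, 0.002]
force: [0.7, -0.9, 0.5]
finger_gap: 0.471
gripper_force: 0.0
```

Call:
drive_tool([
  [[0, 0, 0, 0.12], [0, 0, 0, 0.24], [0, 0, 0, 0.36], [0, 0, 0, 0.48], [0, 0, 0, 0.6]],
])

```text
t: 27.73
tcp_pos: [0.4555, -0.4194, 0.1506]
tool_rot: [0.856, -0.517, -0.002, -0.001]
force: [0.1, -0.1, 1.1]
finger_gap: 0.471
gripper_force: 0.0
```

Call:
drive_tool([
  [[0, 0, 0, 0.12], [0, 0, 0, 0.25], [0, 0, 0, 0.25], [0, 0, 0, 0.25]],
])

```text
t: 28.07
tcp_pos: [0.456, -0.4196, 0.1512]
tool_rot: [0.788, -0.616, -0.002, -0.0]
force: [-0.0, 0.7, -0.4]
finger_gap: 0.465
gripper_force: 0.0
```

```bash
python3 - <<'E'
from h import *
im=vision.snapshot("wrist");m=vision.camera_model("wrist");cv2.imwrite("pics/w6.png",im[:,:,::-1])
print(proj([[.4583,-.4254,.005],[.4571,-.4205,.01],[.4583-.065*.238,-.4254+.065*.971,.01],[.4583+.04*.238,-.4254-.04*.971,.01]],m).round(0).tolist())
go(.4571,-.4205,.004,-1.33)
E
```

```text
[[251.0, 174.0], [251.0, 179.0], [251.0, 233.0], [251.0, 135.0]]
go [  1.3  -0.9 147.5] turn 0.002 yaw now -1.328 q [-0.92  0.62  1.52 -0.    1.01  1.98] t 28.12
```

View pics/w6.png

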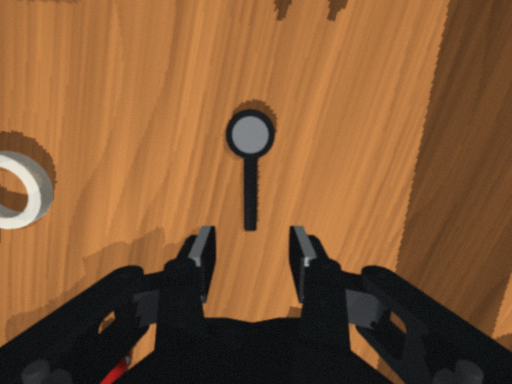

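Call:
drive_tool([
  [[1, -1, 40, 0], [1, -1, 80, 0], [1, -1, 115, 0], [1, -1, 140, 0], [1, -1, 148, 0]],
])

```text
t: 28.53
tcp_pos: [0.4557, -0.4182, 0.0001]
tool_rot: [0.787, -0.617, -0.004, -0.001]
force: [-0.1, -0.6, 0.3]
finger_gap: 0.466
gripper_force: 0.0
```

Call:
drive_tool([
  [[0, 0, 0, 0], [0, 0, 0, 0]],
])

```text
t: 28.7
tcp_pos: [0.4583, -0.4214, 0.0051]
tool_rot: [0.787, -0.617, 0.0, 0.0]
force: [0.8, -0.1, 0.6]
finger_gap: 0.47
gripper_force: 0.0
```

Call:
drive_tool([
  [[0, 0, 0, 0], [0, 0, 0, 0], [0, 0, 0, 0], [0, 0, 0, 0], [0, 0, 0, 0]],
], jaw=6, force=50)

```text
t: 29.12
tcp_pos: [0.4591, -0.4224, 0.0072]
tool_rot: [0.787, -0.617, 0.002, 0.001]
force: [-0.9, 0.6, 6.0]
finger_gap: 0.134
gripper_force: 49.1
```

Call:
drive_tool([
  [[0, 0, -30, 0], [0, 0, -65, 0], [0, 0, -100, 0], [0, 0, -145, 0], [0, 0, -145, 0]],
])

```text
t: 29.53
tcp_pos: [0.4613, -0.425, 0.1585]
tool_rot: [0.787, -0.617, 0.008, 0.002]
force: [0.5, -0.8, 0.8]
finger_gap: 0.136
gripper_force: 48.8
```

```bash
python3 - <<'E'
from h import *
X=np.array([np.cos(.12),np.sin(.12)]);Y=np.array([-X[1],X[0]]);p=.590*X+.1687*Y;print(p)
im=vision.snapshot("wrist");cv2.imwrite("pics/w7.png",im[:,:,::-1])
go(*p,.15,.12)
E
```

```text
[0.56556165 0.23811702]
go [-6.182e+02 -2.597e+02  4.000e-01] turn -1.45 yaw now -1.33 q [-0.92  0.61  1.51 -0.    1.01  1.98] t 29.58
```

View pics/w7.png

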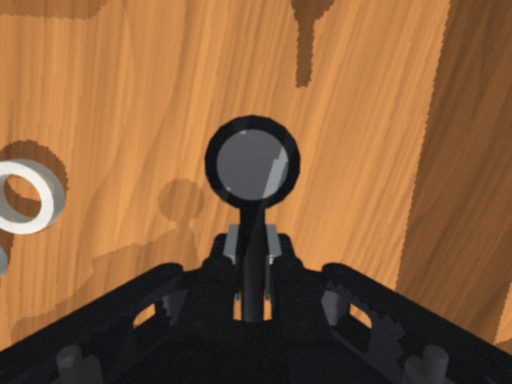

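Call:
drive_tool([
  [[-35, -15, 0, 0], [-71, -30, 0, 0], [-107, -45, 0, 0], [-143, -60, 0, 0], [-178, -75, 0, 0]],
])

```text
t: 30.0
tcp_pos: [0.4877, -0.2281, 0.1492]
tool_rot: [0.786, -0.618, -0.001, -0.0]
force: [0.8, 0.5, -0.4]
finger_gap: 0.137
gripper_force: 48.8
```

Call:
drive_tool([
  [[-35, -15, 0, 0], [-71, -30, 0, 0], [-107, -45, 0, 0], [-143, -60, 0, 0], [-178, -75, 0, 0]],
])

```text
t: 30.42
tcp_pos: [0.5182, -0.0374, 0.1492]
tool_rot: [0.787, -0.617, -0.001, 0.0]
force: [0.6, -0.4, -0.5]
finger_gap: 0.136
gripper_force: 48.8
```

Call:
drive_tool([
  [[-35, -15, 0, 0], [-71, -30, 0, 0], [-107, -45, 0, 0], [-143, -60, 0, 0], [-178, -75, 0, 0]],
])

```text
t: 30.83
tcp_pos: [0.5473, 0.1311, 0.1479]
tool_rot: [0.797, -0.604, -0.012, -0.015]
force: [-0.0, -0.9, 0.3]
finger_gap: 0.136
gripper_force: 48.8
```

Call:
drive_tool([
  [[-30, -12, 0, -0.11], [-60, -25, 0, -0.22], [-84, -35, 0, -0.33], [-84, -35, 0, -0.44], [-84, -35, 0, -0.55]],
])

```text
t: 31.25
tcp_pos: [0.5588, 0.2198, 0.151]
tool_rot: [0.932, -0.363, -0.007, -0.017]
force: [-0.3, -0.8, -0.4]
finger_gap: 0.129
gripper_force: 48.9
```

Call:
drive_tool([
  [[0, 0, 0, -0.11], [0, 0, 0, -0.22], [0, 0, 0, -0.33], [0, 0, 0, -0.44], [0, 0, 0, -0.55]],
])

```text
t: 31.67
tcp_pos: [0.5588, 0.2178, 0.1509]
tool_rot: [0.995, -0.098, -0.002, -0.018]
force: [-0.3, -0.0, -0.2]
finger_gap: 0.135
gripper_force: 48.9
```

Call:
drive_tool([
  [[0, 0, 0, -0.11], [0, 0, 0, -0.22], [0, 0, 0, -0.35], [0, 0, 0, -0.35], [0, 0, 0, -0.35]],
])

```text
t: 32.08
tcp_pos: [0.559, 0.2178, 0.1511]
tool_rot: [0.997, 0.073, 0.001, -0.018]
force: [-0.1, 0.2, -0.3]
finger_gap: 0.137
gripper_force: 48.9
```

```bash
python3 - <<'E'
from h import *
go(.5655,.2382,.028,.12)
im=vision.snapshot("wrist");cv2.imwrite("pics/w8.png",im[:,:,::-1])
m=vision.camera_model("wrist"); M=masks(im)["green"].astype(np.uint8)
X=np.array([np.cos(.12),np.sin(.12)]);Y=np.array([-X[1],X[0]])
n,l,st,c=cv2.connectedComponentsWithStats(M); i=1+np.argmax(st[1:,4]); ys,xs=np.where(l==i)
for r in (110,150,200):
    if (ys==r).any():
        e=plane([(xs[ys==r].min(),r),(xs[ys==r].max(),r)],m,.018)[:,:2]; print(r,(e@Y).round(4),(e@X).round(4))
print(st[i])
E
```

```text
go [  8.7 -14.7 123.8] turn 0.025 yaw now 0.145 q [0.17 0.59 1.58 0.04 0.97 1.57] t 32.08
110 [0.2228 0.1213] [0.6498 0.6523]
150 [0.2235 0.1996] [0.6118 0.6125]
200 [0.2236 0.1829] [0.56   0.5614]
[  179    64   113   175 10153]
```

Call:
drive_tool([
  [[9, -15, 30, 0.025], [9, -15, 60, 0.025], [9, -15, 90, 0.025], [9, -15, 115, 0.025], [9, -15, 125, 0.025]],
])

```text
t: 32.55
tcp_pos: [0.5641, 0.2386, 0.0244]
tool_rot: [0.998, 0.061, -0.001, -0.018]
force: [-5.2, -4.0, 28.5]
finger_gap: 0.133
gripper_force: 53.5
```

Call:
drive_tool([
  [[0, 0, 0, 0], [0, 0, 0, 0]],
])

```text
t: 32.72
tcp_pos: [0.5666, 0.2388, 0.0273]
tool_rot: [0.998, 0.061, 0.002, -0.019]
force: [-0.8, 0.5, -0.9]
finger_gap: 0.134
gripper_force: 56.5
```

Call:
drive_tool([
  [[0, 0, 0, 0], [0, 0, 0, 0], [0, 0, 0, 0], [0, 0, 0, 0]],
], jaw=34)

```text
t: 33.05
tcp_pos: [0.567, 0.2388, 0.0283]
tool_rot: [0.998, 0.061, 0.002, -0.019]
force: [0.4, 0.1, 0.4]
finger_gap: 0.4
gripper_force: 0.0
```

Call:
drive_tool([
  [[0, 0, -20, 0], [0, 0, -55, 0], [0, 0, -90, 0], [0, 0, -123, 0], [0, 0, -123, 0]],
])

```text
t: 33.47
tcp_pos: [0.571, 0.2351, 0.1579]
tool_rot: [0.998, 0.062, 0.009, -0.02]
force: [0.4, 0.6, 0.3]
finger_gap: 0.398
gripper_force: 0.0
```

```bash
python3 - <<'E'
from h import *
im=vision.snapshot("wrist");cv2.imwrite("pics/w9.png",im[:,:,::-1])
s=vision.snapshot("scene");cv2.imwrite("pics/s4.png",s[:,:,::-1])
go(.4035,.2865,.17,1.69); print(manip.sense()["tool_rot"])
E
```

```text
go [-156.1  -72.5  -16.3] turn -1.567 yaw now 0.123 q [0.19 0.6  1.55 0.04 0.98 1.62] t 33.57
[ 0.997916    0.06157457  0.00411458 -0.01884948]
```

View pics/w9.png

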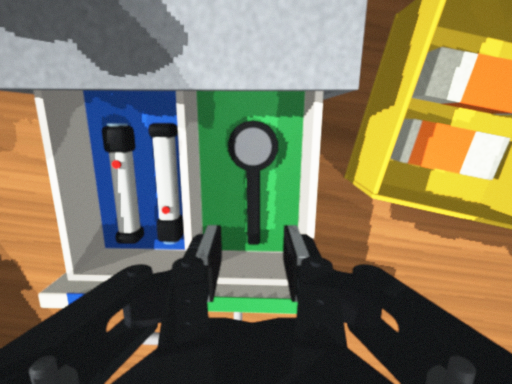

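```bash
python3 - <<'E'
from h import *
go(.3858,.2752,.165,.12)
go(.3858,.2752,.055,.12)
E
```

```text
go [-175.1  -63.3  -11.9] turn 0.003 yaw now 0.123 q [0.19 0.6  1.55 0.04 0.98 1.62] t 33.57
go [-176.3  -59.2   98.1] turn 0.003 yaw now 0.123 q [0.19 0.6  1.55 0.04 0.98 1.62] t 33.57
```

Call:
drive_tool([
  [[-36, -13, -12, 0], [-72, -26, -12, 0], [-108, -39, -12, 0], [-144, -52, -12, 0], [-175, -63, -12, 0]],
], jaw=0)

```text
t: 33.98
tcp_pos: [0.3808, 0.2742, 0.1623]
tool_rot: [0.998, 0.061, -0.001, -0.018]
force: [-0.1, -0.1, -0.0]
finger_gap: 0.003
gripper_force: 0.0
```

Call:
drive_tool([
  [[0, 0, 0, 0], [0, 0, 0, 0], [0, 0, 0, 0]],
])

```text
t: 34.23
tcp_pos: [0.3854, 0.2748, 0.1632]
tool_rot: [0.998, 0.062, 0.002, -0.018]
force: [0.9, 0.7, -0.0]
finger_gap: -0.0
gripper_force: 0.0
```

```bash
python3 - <<'E'
from h import *
s=manip.sense();print(s["tcp_pos"],s["finger_gap"])
go(.3858,.2752,.055,.12)
im=vision.snapshot("wrist");cv2.imwrite("pics/w10.png",im[:,:,::-1])
m=vision.camera_model("wrist"); g=cv2.cvtColor(im,cv2.COLOR_RGB2HSV)
c=proj([[.4165,.287,.075],[.4165+.055*.12,.287-.055,.075],[.4165-.055*.12,.287+.055,.075],[.3858,.2752,.06]],m).round(0); print(c.tolist())
E
```

```text
[0.38535329 0.27483571 0.16315908] -0.0004920159237769016
go [ -0.2   3.7 108.1] turn 0.004 yaw now 0.124 q [0.36 0.43 1.89 0.05 0.81 1.78] t 34.23
[[245.0, 158.0], [312.0, 159.0], [179.0, 158.0], [255.0, 191.0]]
```

View pics/w10.png

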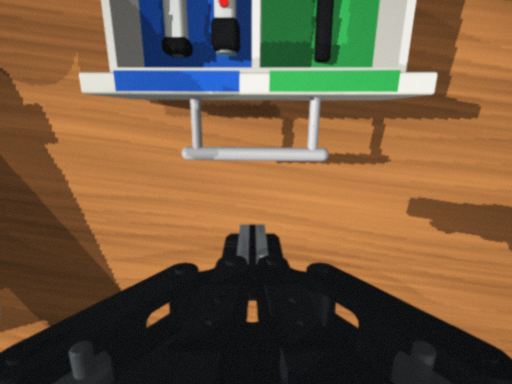

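Call:
drive_tool([
  [[0, 1, 30, 0], [0, 2, 60, 0], [0, 4, 90, 0], [0, 4, 108, 0], [0, 4, 108, 0]],
])

```text
t: 34.7
tcp_pos: [0.3853, 0.2736, 0.052]
tool_rot: [0.998, 0.061, -0.001, -0.018]
force: [-0.0, -0.4, 0.7]
finger_gap: -0.001
gripper_force: 0.0
```

Call:
drive_tool([
  [[10, 0, 0, 0], [25, 0, 0, 0], [45, 0, 0, 0], [65, 0, 0, 0], [85, 0, 0, 0]],
])

```text
t: 35.12
tcp_pos: [0.4702, 0.2848, 0.0571]
tool_rot: [0.998, 0.061, 0.0, -0.018]
force: [-3.5, -0.4, -2.3]
finger_gap: 0.002
gripper_force: 1.7
```

Call:
drive_tool([
  [[20, 0, 0, 0], [40, 0, 0, 0], [60, 0, 0, 0], [75, 0, 0, 0], [85, 0, 0, 0]],
])

```text
t: 35.53
tcp_pos: [0.5571, 0.2955, 0.0582]
tool_rot: [0.998, 0.061, 0.003, -0.019]
force: [-2.5, -0.1, -1.7]
finger_gap: -0.002
gripper_force: 1.1
```

```bash
python3 - <<'E'
from h import *
m=vision.camera_model("scene");X=np.array([np.cos(.12),np.sin(.12)])
im=vision.snapshot("scene");M=masks(im)
for k in("blue","green"):
    n,l,st,c=cv2.connectedComponentsWithStats(M[k].astype(np.uint8))
    for i in range(1,n):
        p=plane(c[i],m,.093)[0,:2]
        if st[i,4]>20 and .4<p[0]<.75 and .15<p[1]<.45: print(k,st[i,4],p.round(4),(p@X).round(4))
p=manip.sense()["tcp_pos"];print(p,p[:2]@X)
E
```

```text
blue 117 [0.6193 0.36  ] 0.6579
green 135 [0.6323 0.2502] 0.6577
[0.55954721 0.29582075 0.05858345] 0.5909366533485683
```

Call:
drive_tool([
  [[6, 0, 0, 0], [12, 0, 0, 0], [17, 0, 0, 0], [22, 0, 0, 0], [27, 0, 0, 0]],
])

```text
t: 36.0
tcp_pos: [0.5714, 0.2975, 0.0565]
tool_rot: [0.998, 0.062, -0.01, -0.017]
force: [-24.4, -2.7, 15.7]
finger_gap: 0.0
gripper_force: 12.3
```

Call:
drive_tool([
  [[0, 0, 0, 0], [0, 0, 0, 0]],
])

```text
t: 36.17
tcp_pos: [0.5713, 0.2976, 0.0563]
tool_rot: [0.998, 0.062, -0.009, -0.017]
force: [-16.1, -3.1, 10.2]
finger_gap: -0.0
gripper_force: 8.7
```

```bash
python3 - <<'E'
from h import *
m=vision.camera_model("scene");X=np.array([np.cos(.12),np.sin(.12)])
im=vision.snapshot("scene");M=masks(im)
for k in("blue","green"):
    n,l,st,c=cv2.connectedComponentsWithStats(M[k].astype(np.uint8))
    for i in range(1,n):
        p=plane(c[i],m,.093)[0,:2]
        if st[i,4]>20 and .4<p[0]<.75 and .15<p[1]<.45: print(k,st[i,4],p.round(4),(p@X).round(4))
s=manip.sense();p=s["tcp_pos"];print(p,p[:2]@X,s["force"])
E
```

```text
blue 83 [0.6324 0.3605] 0.6711
green 91 [0.6454 0.251 ] 0.6708
[0.57126373 0.29755261 0.05626254] 0.6027762463376695 [-17.26186905  -3.52170684  11.75773972]
```

Call:
drive_tool([
  [[4, 0, 0, 0], [8, 0, 0, 0], [10, 0, 0, 0], [10, 0, 0, 0], [10, 0, 0, 0]],
])

```text
t: 36.63
tcp_pos: [0.5711, 0.2975, 0.0563]
tool_rot: [0.998, 0.063, -0.02, -0.015]
force: [-33.0, -4.8, 25.0]
finger_gap: -0.0
gripper_force: 17.4
```

Call:
drive_tool([
  [[-15, 0, 0, 0], [-30, 0, 0, 0], [-55, 0, 0, 0], [-70, 0, -20, 0], [-70, 0, -60, 0]],
])

```text
t: 37.05
tcp_pos: [0.5141, 0.2879, 0.1125]
tool_rot: [0.998, 0.062, -0.006, -0.017]
force: [0.3, 0.6, 0.1]
finger_gap: -0.002
gripper_force: 0.0
```

Call:
drive_tool([
  [[0, 0, -35, 0], [0, 0, -70, 0], [0, 0, -90, 0], [0, 0, -90, 0], [0, 0, -90, 0]],
])

```text
t: 37.47
tcp_pos: [0.5228, 0.2865, 0.2084]
tool_rot: [0.998, 0.062, 0.005, -0.019]
force: [0.1, -0.3, -0.6]
finger_gap: -0.001
gripper_force: 0.0
```

```bash
python3 - <<'E'
from h import *
m=vision.camera_model("scene");X=np.array([np.cos(.12),np.sin(.12)])
ims={n:vision.snapshot(n) for n in("scene","side")};im=ims["scene"];M=masks(im)
for k in("blue","green"):
    n,l,st,c=cv2.connectedComponentsWithStats(M[k].astype(np.uint8))
    for i in range(1,n):
        p=plane(c[i],m,.093)[0,:2]
        if st[i,4]>20 and .4<p[0]<.75 and .15<p[1]<.45: print(k,st[i,4],p.round(4),(p@X).round(4))
find("case",(.574,-.118),ims,n=1)
s=manip.sense();print(s["tcp_pos"],s["force"],s["t"])
E
```

```text
blue 84 [0.6324 0.3608] 0.671
green 92 [0.6453 0.2513] 0.6707
scene case [([0.574, -0.12], 1.473, 0.1109, 0.0484, 642.5)]
side case [([0.576, -0.116], 1.474, 0.1135, 0.0413, 594.5)]
[0.52080181 0.28583314 0.20553149] [ 0.68358867  0.2415906  -0.13406451] 37.5667
```

```bash
python3 -c "
from station import manip
print(manip.sign_off())"
```

```text
the job is handed in; nothing more can be done
None
```

The job is handed in: both cartons are in the yellow bin, both torches lie flat in the blue bay and the one occluder I found lies flat in the green bay. The drawer was pulled to its stop before loading and is pushed fully shut, and the spectacle case measured unmoved.

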